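Slide the top glass plate off the stack and lay it on the draining rack

ROBOT

A 7-joint arm with a two-finger parallel gripper is mounted at the origin on the work surface. World frame = base frame: x ahead of the robot, y to its left, z up, the work surface at z = 0. Lengths are in mm, angles in rad, forces in N, time in s.
With the tool pointing down it reaches from about 425 to 875 mm from the base axis. Payload 4.7 kg.
Tool frame: the origin (TCP) lies on the centre line of the jaws, within the pads' length; the fingertips stand 22 mm ahead of it and the grasp point (between the pads) lies 3 mm ahead of it; z points along the fingers, y is the direction in which the jaws open and shut (so a half turn about z gives the same grasp; the last joint's range is limited). The gripper opens to 85 mm and grips with 20 to 120 N. Pads are 22 mm wide; open, the fingers measure 114 mm over their backs; the gripper's body (76 mm by 85 mm) begins 54 mm behind the grasp point. The pads swing forward as they close: fully open they stand 13 mm farther back than shut.
Start: joints at [-1.188, 0.321, -0.07, 1.45, 0.023, 1.371, -0.057], TCP at [234.351, 606.305, 220.249] pointing down, gripper open.
Joint ranges: [-2.86, 2.86], [-0.3, 2.09], [-1.38, 1.24], [0.06, 2.45], [-1.56, 4.7], [0.09, 2.05], [-2.69, 2.69]. Speed limits (rad/s): [2.57, 2.57, 3.14, 3.14, 3.14, 3.14, 3.14].

INTERFACE

Orientations are given as a unit quaternion [w, x, y, z].
In Python, from cell import * gives the robot as it stands.
- The arm moves only by the tool play_rows, never from a script. Its argument "plan" is a list of rows, each an object with "jaw": the closure, from 0 (fully open) to 1 (shut); "xyz": the shift along the world's x, y, z in cm, a list of three; "dr": the turn, a rotation vector about the world's x, y, z in degrees, a list of three. A call has 1 to 8 rows; each row shifts and turns the commanded pose from where the row before left it; what a row does not reach is not made up. A row lasts 1/10 s, in which the tool goes at most 50 mm and 8.59 degrees, less where a joint would pass 70% of its speed; a pose out of reach is approached as far as the arm can. A call with a gripper value outside its range is refused whole. The fingers move at their own pace and stop on an object; "force" is the grip in N (left out, the last holds). Time passes only in rows, so rows that do not move let the fingers close. It gives the time, the measured TCP pose, the force and the opening at its end, in the units of the state.
- get_obs(): the state, without advancing time (a new reading comes with each control period).
- read_camera(name): name is "scene" or "top" or "wrist"; returns (picture, depth): 400x640x3 uint8, red, green, blue; 400x640 float32, mm along the optical axis (not along the pixel's ray), 0 where there is no reading.
- get_calibration(name): a dict with "mtx" (3x3 intrinsics, pixels), "rvec" (rotation vector, rad) and "tvec" (3), from world to camera coordinates, as OpenCV has them. Camera axes: x right, y down, z forward; pixel columns grow to the right and rows downward; lengths in mm; the calibration is good to about 2 mm. A picture is of the moment at which its call begins: read the wrist's pose just before it. get_calibration takes no time and is no camera call; for the wrist camera it gives the pose at the moment of the call.
- sign_off(): hands the job in, once; it reports no verdict.
The state is a dict: "t": time; "qpos": joint angles; "dq": joint speeds; "effort": joint torques, N m; "ee_pos": TCP position; "orientation": TCP orientation; "force": force on the tool from outside, world axes, zero at the start; "moment": the same for the moment, N m; "gripper_width": finger opening in mm.
Only numpy, scipy, OpenCV 4.12 (cv2) and the standard library are available. Lean on these libraries where they do the work, as an engineer would, in place of code of your own. Each camera call takes 0.05 s, during which the arm holds its last target. There are 200 camera calls.

TASK

On the levelling stand lie two identical long white glass plates, one on the other. Slide the top plate lengthwise until it sticks out about 45 mm past the stand's edge that faces the draining rack (to the robot's right, with the low stop lip) while still lying flat, pick it up by that overhanging end, and lay it flat across the middle of the two bars of the draining rack, square to the bars. Leave the lower plate where it lies on the stand.

Things in the scene. Friction and masses are not known exactly. Their poses are not given: they have to be found in the camera images.
- top_plate_centre (a point): Centre (half-way up) of the top plate: rigid opal-white glass, 160 mm long (its y axis), 50 mm wide (x), 4 mm thick (z), about 80 g. At the start it lies on the lower plate, roughly along the stand's y axis, its centre 66 mm above the bench. Glass slides easily on glass; a fingertip pressed on it with 4 to 20 N drags it along by friction, and its far (+y) end can also be pushed.
- lower_plate_centre (a point): Centre of the lower plate, identical to the top plate; it lies on the stand's top (centre 62 mm above the bench), its -y end 1 to 5 mm short of the stop lip, which keeps it from sliding off that way.
- stand: Fixed grey metal levelling stand on four screw feet: flat top 130 mm (x) by 190 mm (y), 60 mm above the bench, the slab 12 mm thick with open space below it. Origin on the bench under its centre. Its edge on the -y side (at y = -95 mm in its own frame), towards the rack, carries a bright steel stop lip 2 mm high and 6 mm deep, over which the top plate slides clear; nothing tall stands beyond that edge.
- rack: Fixed draining rack: steel basin 190 mm (x) by 200 mm (y) with walls 25 mm high, and above it two steel bars 8 mm thick and 160 mm long, parallel to its x axis, at y = -30 and +30 mm, their tops 70 mm above the bench. Origin on the bench under its centre. The plate is laid along the rack's y axis (either way round), its centre over the origin, 72 mm above the bench; its ends then stick out 46 mm beyond the bars.
Mind the look-alikes: they are no part of the job. What is shaped like the part that bears top_plate_centre but green is not meant.

How it is judged:
By the outcome, as a careful person would: the job done as asked, in the order asked, and still so for the second after the job is handed in, with the robot touching nothing.
It also fails if it takes over 48 s, if anything falls off the work surface, if the arm or the gripper's body presses on something with over 40 N, if the wrist force passes 120 N, or if a joint passes its speed limit or range.

## Working session

There is one attempt and no reset: what is moved stays moved. The work goes in short steps, Python scripts to look and compute and a tool call to move; the robot and the scene stay as the last step left them, time stands still between calls to the robot, and variables do not carry over. Pictures are saved under pics/ and viewed, on a budget of 10 in all, crops included, one or two more only if the job needs it, and the job is handed in when it is done.

Besides the shell and the picture viewer there is one more tool, called after ">>>" as name(argument=value, ...) on one line, values as JSON. play_rows: Moves the arm, as the interface text tells. Its arguments: {"type":"object","properties":{"plan":{"type":"array","items":{"type":"object","properties":{"jaw":{"type":"number"},"xyz":{"type":"array","items":{"type":"number"}},"dr":{"type":"array","items":{"type":"number"}}}}},"force":{"type":"number"}},"required":["plan"]}

```bash
mkdir -p pics; ls
python3 - <<'E'
from cell import *
import cv2,numpy as np
o=get_obs();print(o['t'],o['ee_pos'],o['orientation'],o['gripper_width'],o['force'])
ims=[]
for n in("scene","top"):
    p,d=read_camera(n);np.savez(f"pics/{n}0.npz",p=p,d=d);cv2.imwrite(f"pics/{n}0.png",p[...,::-1])
    c=get_calibration(n);print(n,c)
E
```

```text
pics
0.0 [234.17033517 605.74356516 219.09174551] [-1.15329199e-04  1.83331859e-01  9.83050591e-01 -9.75835938e-04] 85.38515231969977 [-0.21188168 -0.30732206  0.14178457]
scene {'mtx': array([[478.19638871,   0.        , 315.45956621],
       [  0.        , 478.19638871, 203.58237804],
       [  0.        ,   0.        ,   1.        ]]), 'rvec': array([ 1.48742497,  2.2458871 , -0.7256705 ]), 'tvec': array([ 127.69443012, -284.36647404, 1378.13776462])}
top {'mtx': array([[399.46751373,   0.        , 318.67173907],
       [  0.        , 399.46751373, 198.61267778],
       [  0.        ,   0.        ,   1.        ]]), 'rvec': array([ 2.10687806, -2.11861646,  0.1951598 ]), 'tvec': array([ 43.45196912, 470.78026142, 942.73918811])}
```

View pics/scene0.png

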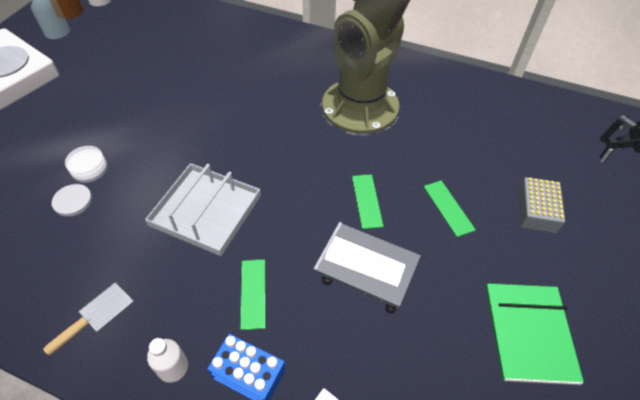

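View pics/top0.png

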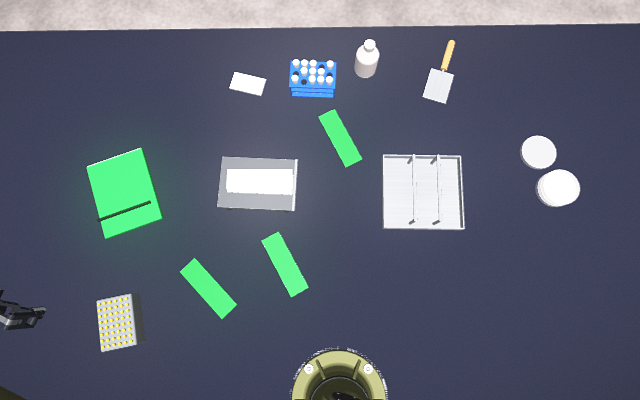

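The scene view shows the stand with the white plate at about (365,262) and the rack at about (205,207). In the top view the stand spans (218–298, 157–211) with the lip on the right at column 296, the plate is at (227–293, 168–195), and the rack is at (383–464, 155–229). The green strips are decoys.

```bash
cat > h.py <<'E'
import numpy as np,cv2
from cell import *
def ray(n,uv,z,c=None):
    c=c or get_calibration(n);R=cv2.Rodrigues(c['rvec'])[0];t=np.ravel(c['tvec'])
    uv=np.atleast_2d(np.float64(uv));r=np.c_[uv,np.ones(len(uv))]@np.linalg.inv(c['mtx']).T@R
    C=-R.T@t
    return C+r*((z-C[2])/r[:,2])[:,None]
def cloud(n,d,c=None):
    c=c or get_calibration(n);R=cv2.Rodrigues(c['rvec'])[0];t=np.ravel(c['tvec'])
    v,u=np.indices(d.shape);p=np.stack([u,v,np.ones_like(u)],-1)@np.linalg.inv(c['mtx']).T*d[...,None]
    return (p-t)@R
def blob(m,near):
    k,l,s,ce=cv2.connectedComponentsWithStats(m.astype(np.uint8))
    return l==l[near[1],near[0]]
def rect(P):
    (c,s,a)=cv2.minAreaRect(np.float32(P[:,:2]));b=cv2.boxPoints((c,s,a))
    e=b[1]-b[0],b[2]-b[1];e=max(e,key=np.linalg.norm)
    return np.round(c,1),np.round(s,1),np.round((np.degrees(np.arctan2(e[1],e[0]))+180)%180,2)
E
python3 - <<'E'
from h import *
for n,pl,st,rk in(("top",(260,181),(225,200),(0,0)),("scene",(365,262),(400,265),(0,0))):
    f=np.load(f"pics/{n}0.npz");p,d=f['p'],f['d'];X=cloud(n,d)
    w=blob(p.min(2)>225,pl);v,u=np.nonzero(w)
    print(n,"plate",w.sum(),rect(ray(n,np.c_[u,v],68)),"depth z",np.median(X[w][:,2]))
    z=X[...,2]
    m=(z>45)&(z<80)&(d>0); m=blob(cv2.morphologyEx(m.astype(np.uint8),cv2.MORPH_CLOSE,np.ones((3,3))),pl)
    print("stand",m.sum(),rect(X[m]),np.percentile(z[m],[5,25,50,75,95]))
    for near,lab in ((((414,190),(437,190)) if n=="top" else ((190,197),(213,203))),'r'),:
        for q in near:
            a,b=q; print("bar z near",np.round(np.nanmax(z[b-4:b+5,a-5:a+6]),1), np.round(X[b,a]))
    B=(X[...,0]>400)&(X[...,0]<800)&(X[...,1]<20)&(X[...,1]>-320)&(z>12)&(z<100)&(d>0)
    k,l,s,ce=cv2.connectedComponentsWithStats(B.astype(np.uint8))
    for i in range(1,k):
        if s[i,4]>60:
            print(s[i],rect(X[l==i]),np.round(np.percentile(z[l==i],[5,50,95])))
E
```

```text
top plate 1748 (array([505.1, 182.4]), array([170.7, 125.5]), np.float32(87.7)) depth z 67.6574207687661
stand 4005 (array([424.4, 173.2]), array([348.3, 217.1]), np.float32(12.55)) [57.74339563 59.96596467 62.08687654 67.25952943 70.22905407]
bar z near 74.2 [ 486. -190.   69.]
bar z near 73.3 [ 501. -265.    2.]
[327  75   9  22 156] (array([779.2,   7.5]), array([20.9, 41. ]), np.float32(178.69)) [30. 56. 78.]
[382 154  77  75 945] (array([ 494.4, -217.9]), array([193.9, 191.6]), np.float32(88.39)) [15. 53. 72.]
[459 175   5  53 134] (array([ 468.6, -318.3]), array([  4.5, 135. ]), np.float32(179.02)) [13. 22. 28.]
scene plate 1895 (array([516.2, 188.6]), array([163.7,  61.2]), np.float32(88.98)) depth z 66.39082293739166
stand 5112 (array([726.7, 189.6]), array([192.9, 569. ]), np.float32(178.59)) [55.87527807 58.26048886 60.17880656 65.6047946  68.43138091]
bar z near 944.2 [ 479. -272.    2.]
bar z near 944.2 [ 474. -210.    4.]
[ 146  164  114   89 1573] (array([ 496.4, -218.7]), array([202.8, 193.4]), np.float32(88.49)) [13. 23. 69.]
[218 334  20  22 190] (array([780.9,   9.9]), array([21.9, 38.9]), np.float32(174.42)) [53. 56. 76.]
```

>>> play_rows(plan=[{"jaw":1,"xyz":[0,0,4],"dr":[0,0,2.5]},{"jaw":1,"xyz":[2.5,-3.8,2],"dr":[0,0,2.5]},{"jaw":1,"xyz":[2.5,-3.8,2],"dr":[0,0,2.5]},{"jaw":1,"xyz":[2.5,-3.8,0],"dr":[0,0,2.5]},{"jaw":1,"xyz":[2.5,-3.8,0],"dr":[0,0,2.5]},{"jaw":1,"xyz":[2.5,-3.8,0],"dr":[0,0,2.5]},{"jaw":1,"xyz":[2.5,-3.8,0],"dr":[0,0,2.5]},{"jaw":1,"xyz":[2.5,-3.8,0],"dr":[0,0,2.5]}])

```text
t: 0.9
ee_pos: [409.9, 338.4, 299.9]
orientation: [-0.0, 0.009, 1.0, -0.0]
force: [0.8, 0.6, 0.2]
gripper_width: 0.3
```

>>> play_rows(plan=[{"jaw":1,"xyz":[2.5,-3.8,0]},{"jaw":1,"xyz":[2.5,-3.8,0]},{"jaw":1,"xyz":[2.5,-3.8,0]},{"jaw":1,"xyz":[1.5,-3,0]},{"jaw":1,"xyz":[0,0,0]},{"jaw":1,"xyz":[0,0,0]}])

```text
validation failed for argument at $.pl...
```

Run:
```python
from h import *
import cell;print([a for a in dir(cell) if a[0]!='_'])
o=get_obs();print(o['t'],o['ee_pos'],o['orientation'],np.round(o['qpos'],3))
c=get_calibration("wrist");p,d=read_camera("wrist")
np.savez("pics/w1.npz",p=p,d=d,**c);cv2.imwrite("pics/w1.png",p[...,::-1]);print(c)
```

```text
['IKError', 'get_calibration', 'get_obs', 'read_camera', 'sign_off']
0.9 [409.93542794 338.4055537  299.92422331] [-1.50176909e-04  8.95547983e-03  9.99959885e-01 -6.83310329e-05] [-0.84   0.04   0.103  1.621 -0.004  1.481  0.817]
{'mtx': array([[330.22532374,   0.        , 318.51612746],
       [  0.        , 330.22532374, 200.576029  ],
       [  0.        ,   0.        ,   1.        ]]), 'rvec': array([-2.07285063, -2.03469777, -0.31667341]), 'tvec': array([-346.66884765, -448.5463067 ,  333.39828983])}
```

View pics/w1.png

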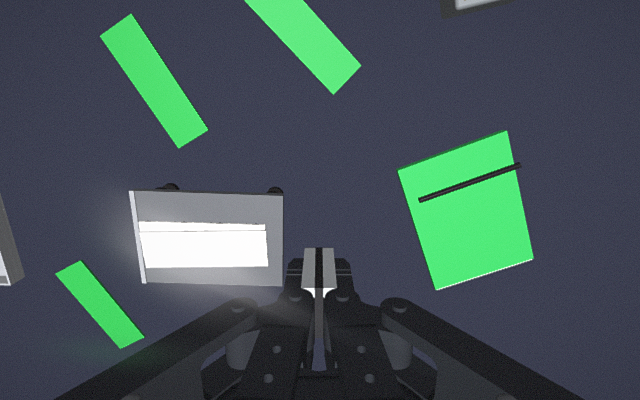

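The wrist view shows the stand at (130–283, 190–287) with the lip at column ~138. The top plate is at (140–268, 231–268), with a thin strip of the lower plate or a side face above it.

>>> play_rows(plan=[{"jaw":1,"xyz":[3,-3.8,0],"dr":[0,0,0]},{"jaw":1,"xyz":[3,-3.8,0],"dr":[0,0,0]},{"jaw":1,"xyz":[3,-3.8,0],"dr":[0,0,0]},{"jaw":1,"xyz":[3,-2.4,0],"dr":[0,0,0]},{"jaw":1,"xyz":[3,0,-2],"dr":[0,0,0]},{"jaw":1,"xyz":[0,0,0],"dr":[0,0,0]},{"jaw":1,"xyz":[0,0,0],"dr":[0,0,0]}])

```text
t: 1.65
ee_pos: [558.7, 202.5, 278.9]
orientation: [-0.001, 0.01, 1.0, -0.001]
force: [-0.2, 1.0, 0.4]
gripper_width: -0.0
```

Run:
```python
from h import *
o=get_obs();print(o['t'],o['ee_pos'],o['orientation'],np.round(o['qpos'],3))
c=get_calibration("wrist");p,d=read_camera("wrist")
np.savez("pics/w2.npz",p=p,d=d,**c);cv2.imwrite("pics/w2.png",p[...,::-1])
```

```text
1.65 [558.6507     202.50789666 278.88836021] [-1.44790239e-03  9.99147827e-03  9.99948889e-01 -5.42181627e-04] [-0.634  0.182  0.281  1.513 -0.051  1.456  1.199]
```

View pics/w2.png

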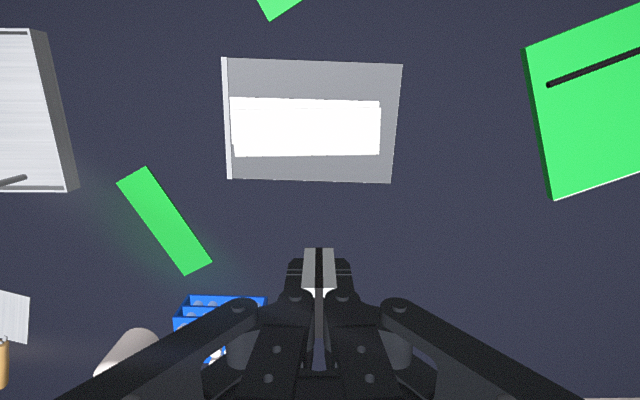

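The stand's corners are at (222,57), (403,65), (391,184) and (228,180), with the lip on the left edge. The plate spans about (231–381, 98–157).

```bash
python3 - <<'E'
from h import *
f=np.load("pics/w2.npz");p,d=f['p'],f['d'];c={k:f[k] for k in('mtx','rvec','tvec')}
S=ray("w",[[222,57],[403,65],[391,184],[228,180]],60,c);S[[0,3]]=ray("w",[[222,57],[228,180]],62,c)
print(np.round(S,1));print("ctr",S.mean(0), "len",[np.round(np.linalg.norm((S[i]-S[(i+1)%4])[:2]),1) for i in range(4)])
e=(S[1]+S[2]-S[0]-S[3])[:2];print("stand yaw",np.degrees(np.arctan2(e[1],e[0])))
f2=S[0]-S[3];print("lip dir",np.degrees(np.arctan2(f2[1],f2[0])))
g=p.min(2)
print(g[130,222:245]);print(g[130,370:395]);print(g[92:112,300]);print(g[150:165,300]);print(g[92:112,350])
X=cloud("w",d,c)
for r in ((90,115),(118,150)):print(np.round(np.median(X[120:150,250:360,2]),1))
print("stand z",np.median(X[70:88,240:380,2]))
for th in(215,235,250):
    m=blob(g>th,(310,130));v,u=np.nonzero(m);print(th,m.sum(),rect(ray("w",np.c_[u,v],68,c)),u.min(),u.max(),v.min(),v.max())
E
cat > crop.py <<'E'
import cv2,sys
a,o,x0,y0,x1,y1=sys.argv[1],sys.argv[2],*map(int,sys.argv[3:7])
i=cv2.imread(a)[y0:y1,x0:x1];s=min(800/(x1-x0),600/(y1-y0))
g=cv2.LUT(i,__import__('numpy').uint8([max(0,(k-130)*2) for k in range(256)]).clip(0,255))
cv2.imwrite(o,cv2.resize(g,None,fx=s,fy=s,interpolation=cv2.INTER_NEAREST))
E
python3 crop.py pics/w2.png pics/w2c.png 210 50 410 190
```

```text
[[440.7 105.4  62. ]
 [452.2 293.8  60. ]
 [580.9 287.1  60. ]
 [571.7  98.   62. ]]
ctr [511.35773844 196.06373098  61.        ] len [np.float64(188.8), np.float64(128.9), np.float64(189.2), np.float64(131.2)]
stand yaw 86.87573752227341
lip dir 176.8017129042958
[ 65  66 123 235 226 229 227 219 133 243 255 255 255 254 254 254 254 254
 254 254 254 254 254]
[254 254 254 255 254 254 254 255 255 255 184 149 159 158 153 156 154 157
 155 153 161 159 160 160 162]
[162 160 161 162 161 152 184 255 255 255 254 254 254 254 255 255 251 255
 255 254]
[254 254 255 255 255 245 169 150 152 156 160 155 156 156 155]
[161 163 158 159 161 163 155 156 211 255 255 255 254 254 254 254 254 254
 254 254]
68.3
68.3
stand z 60.24099315229739
215 8431 (array([513.3, 189.4]), array([162.6,  62.6]), np.float32(88.82)) 229 380 97 156
235 8354 (array([513.3, 189.5]), array([161.8,  62.6]), np.float32(88.82)) 230 380 97 156
250 8244 (array([512.8, 189.5]), array([161.2,  61.5]), np.float32(88.82)) 230 380 97 155
```

View pics/w2c.png

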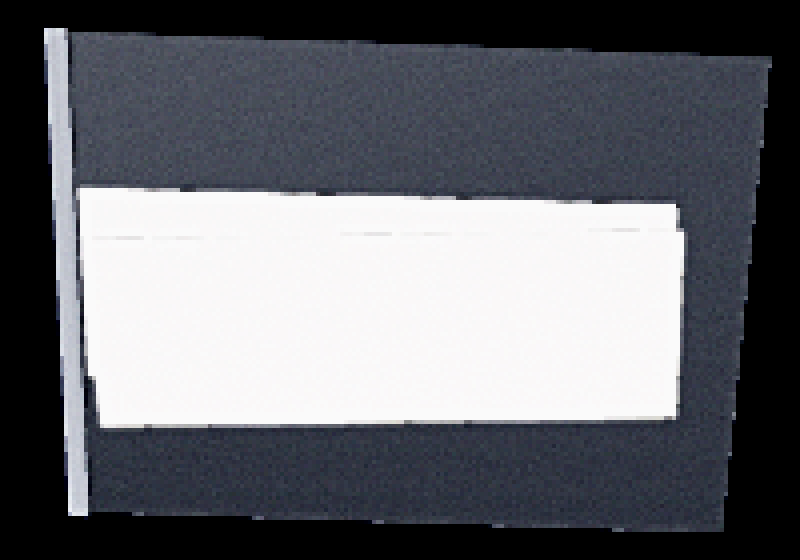

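Crop: the top plate's corners are at about (231,109.5), (381,107.5), (379.5,154.3) and (235.2,156.8) in the full picture. The lower plate's visible far edge runs (229.5,96.5)–(379.5,101).

Run:
```python
from h import *
f=np.load("pics/w2.npz");c={k:f[k] for k in('mtx','rvec','tvec')}
P=ray("w",[[231,109.5],[381.2,107.5],[379.6,154.3],[235.2,156.8]],68,c);print(np.round(P,1),P.mean(0))
e=(P[1]+P[2]-P[0]-P[3])[:2];print("yaw",np.degrees(np.arctan2(e[1],e[0])),np.linalg.norm(e)/2)
L=ray("w",[[229.5,96.7],[379.5,101]],64,c);print(np.round(L,1)); e=(L[1]-L[0])[:2];print(np.degrees(np.arctan2(e[1],e[0])))
a=np.radians(86.9);n=np.array([np.cos(a),np.sin(a)]);C=np.array([511.4,196.1])
print("along stand",(P[:,:2]-C)@n,(L[:,:2]-C)@n, (P[:,:2].mean(0)-C)@[n[1],-n[0]])
# rack from initial views: bars
f=np.load("pics/top0.npz");print(f['d'].shape)
p=f['p'];print(p[190,405:445].min(1))
```

```text
[[493.1 111.   68. ]
 [494.4 271.1  68. ]
 [544.4 271.1  68. ]
 [543.9 110.5  68. ]] [518.94045305 190.91130668  68.        ]
yaw 89.68734263538661 160.3313140232159
[[480.1 109.7  64. ]
 [487.8 269.7  64. ]]
87.2461910933224
along stand [-86.00270714  73.91919635  76.67578682 -83.68556322] [-88.01191571  72.22605132] 7.8100172580688545
(400, 640)
[239 238 239 238 238 238 238 239 225 239 240 233 237 238 238 238 238 238
 238 238 238 239 239 239 239 240 239 239 239 239 240 242 207 231 239 241
 205 237 242 241]
```

>>> play_rows(plan=[{"jaw":1,"xyz":[-1.9,0.6,-4],"dr":[0,0,0]},{"jaw":1,"xyz":[-2,0.6,-4],"dr":[0,0,0]},{"jaw":1,"xyz":[0,0,-4],"dr":[0,0,0]},{"jaw":1,"xyz":[0,0,-3],"dr":[0,0,0]},{"jaw":1,"xyz":[0,0,-2],"dr":[0,0,0]},{"jaw":1,"xyz":[0,0,-1],"dr":[0,0,0]},{"jaw":1,"xyz":[0,0,0],"dr":[0,0,0]},{"jaw":1,"xyz":[0,0,0],"dr":[0,0,0]}])

```text
t: 2.5
ee_pos: [520.9, 215.2, 101.8]
orientation: [0.001, 0.009, 1.0, 0.001]
force: [0.4, 0.2, 0.2]
gripper_width: -0.1
```

>>> play_rows(plan=[{"jaw":1,"xyz":[0,0,-0.3],"dr":[0,0,0]},{"jaw":1,"xyz":[0,0,-0.2],"dr":[0,0,0]},{"jaw":1,"xyz":[0,0,0],"dr":[0,0,0]}])

```text
t: 2.8
ee_pos: [520.5, 214.3, 95.5]
orientation: [0.0, 0.01, 1.0, 0.0]
force: [-0.5, 0.5, 0.1]
gripper_width: -0.2
```

>>> play_rows(plan=[{"jaw":1,"xyz":[0,0,-0.3],"dr":[0,0,0]},{"jaw":1,"xyz":[0,0,-0.1],"dr":[0,0,0]},{"jaw":1,"xyz":[0,0,0],"dr":[0,0,0]}])

```text
t: 3.1
ee_pos: [520.2, 214.2, 91.0]
orientation: [-0.0, 0.01, 1.0, -0.0]
force: [0.1, -0.6, 0.1]
gripper_width: -0.0
```

>>> play_rows(plan=[{"jaw":1,"xyz":[0,0,-0.1],"dr":[0,0,0]},{"jaw":1,"xyz":[0,0,0],"dr":[0,0,0]}])

```text
t: 3.3
ee_pos: [520.3, 214.3, 90.1]
orientation: [-0.0, 0.01, 1.0, -0.0]
force: [0.0, 0.5, -0.2]
gripper_width: 0.3
```

>>> play_rows(plan=[{"jaw":1,"xyz":[0,0,-0.1],"dr":[0,0,0]},{"jaw":1,"xyz":[0,0,0],"dr":[0,0,0]}])

```text
t: 3.5
ee_pos: [520.3, 214.3, 89.1]
orientation: [-0.0, 0.01, 1.0, 0.0]
force: [0.3, 0.7, -0.1]
gripper_width: 0.1
```

>>> play_rows(plan=[{"jaw":1,"xyz":[0,0,-0.05],"dr":[0,0,0]},{"jaw":1,"xyz":[0,0,0],"dr":[0,0,0]}])

```text
t: 3.7
ee_pos: [520.3, 214.3, 88.7]
orientation: [0.0, 0.01, 1.0, 0.0]
force: [-1.2, 0.6, -0.4]
gripper_width: -0.0
```

>>> play_rows(plan=[{"jaw":1,"xyz":[0,0,-0.1],"dr":[0,0,0]},{"jaw":1,"xyz":[0,0,0],"dr":[0,0,0]}])

```text
t: 3.9
ee_pos: [520.2, 214.3, 87.6]
orientation: [-0.0, 0.01, 1.0, -0.0]
force: [0.3, -0.5, -0.4]
gripper_width: 0.0
```

>>> play_rows(plan=[{"jaw":1,"xyz":[0,0,-0.05],"dr":[0,0,0]},{"jaw":1,"xyz":[0,0,0],"dr":[0,0,0]}])

```text
t: 4.1
ee_pos: [520.3, 214.3, 87.2]
orientation: [-0.0, 0.01, 1.0, -0.0]
force: [0.1, 0.3, -0.3]
gripper_width: -0.3
```

>>> play_rows(plan=[{"jaw":1,"xyz":[0,0,-0.1],"dr":[0,0,0]},{"jaw":1,"xyz":[0,0,0],"dr":[0,0,0]}])

```text
t: 4.3
ee_pos: [520.2, 214.2, 86.1]
orientation: [-0.0, 0.01, 1.0, -0.0]
force: [-1.2, -0.2, 0.1]
gripper_width: 0.1
```

Run:
```python
from h import *
p,d=read_camera("scene");cv2.imwrite("pics/s2.png",cv2.resize(p[180:320,280:460,::-1],None,fx=4,fy=4))
print(get_obs()['force'],get_obs()['ee_pos'])
```

```text
[-0.62637186 -0.19724004  0.80196323] [520.31015304 214.28037299  86.16683401]
```

View pics/s2.png

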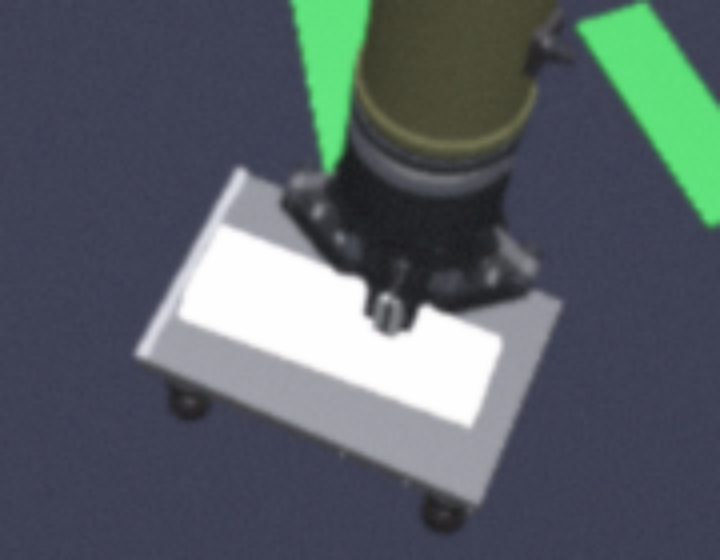

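The closed fingertips hover just over the plate's middle (crop pixel ~(388,325)) and aren't touching yet. I'll keep going down in fine steps.

>>> play_rows(plan=[{"jaw":1,"xyz":[0,0,-0.05],"dr":[0,0,0]},{"jaw":1,"xyz":[0,0,0],"dr":[0,0,0]}])

```text
t: 4.55
ee_pos: [520.3, 214.3, 85.7]
orientation: [-0.0, 0.01, 1.0, -0.0]
force: [-0.1, -0.5, -0.1]
gripper_width: 0.1
```

>>> play_rows(plan=[{"jaw":1,"xyz":[0,0,-0.05],"dr":[0,0,0]},{"jaw":1,"xyz":[0,0,0],"dr":[0,0,0]}])

```text
t: 4.75
ee_pos: [520.3, 214.3, 85.2]
orientation: [-0.0, 0.01, 1.0, 0.0]
force: [1.3, -0.6, -0.7]
gripper_width: 0.3
```

>>> play_rows(plan=[{"jaw":1,"xyz":[0,0,-0.05],"dr":[0,0,0]},{"jaw":1,"xyz":[0,0,0],"dr":[0,0,0]}])

```text
t: 4.95
ee_pos: [520.3, 214.3, 84.7]
orientation: [-0.0, 0.01, 1.0, 0.0]
force: [0.1, -0.6, 0.1]
gripper_width: 0.0
```

>>> play_rows(plan=[{"jaw":1,"xyz":[0,0,-0.06],"dr":[0,0,0]},{"jaw":1,"xyz":[0,0,0],"dr":[0,0,0]}])

```text
t: 5.15
ee_pos: [520.3, 214.3, 84.1]
orientation: [-0.0, 0.01, 1.0, 0.0]
force: [0.1, -0.2, -0.3]
gripper_width: 0.0
```

>>> play_rows(plan=[{"jaw":1,"xyz":[0,0,-0.06],"dr":[0,0,0]},{"jaw":1,"xyz":[0,0,0],"dr":[0,0,0]}])

```text
t: 5.35
ee_pos: [520.3, 214.3, 83.5]
orientation: [-0.0, 0.01, 1.0, 0.0]
force: [-0.6, -0.3, -0.1]
gripper_width: -0.3
```

Run:
```python
from h import *
p,d=read_camera("scene");X=cloud("scene",d)
# tip region near crop (388,325)-> px (377,261)
for r in range(252,268,2): print(r,np.round(X[r,374:381:2].reshape(-1,3),0).tolist())
o=get_obs();print(o['force'],o['moment'],np.round(o['effort'],1),o['ee_pos'])
```

```text
252 [[533.0, 207.0, 141.0], [534.0, 211.0, 146.0], [523.0, 214.0, 130.0], [534.0, 219.0, 151.0]]
254 [[533.0, 208.0, 135.0], [531.0, 212.0, 134.0], [526.0, 215.0, 128.0], [533.0, 219.0, 141.0]]
256 [[532.0, 209.0, 125.0], [532.0, 213.0, 129.0], [533.0, 217.0, 132.0], [534.0, 220.0, 136.0]]
258 [[532.0, 210.0, 119.0], [534.0, 214.0, 124.0], [531.0, 217.0, 121.0], [531.0, 221.0, 124.0]]
260 [[532.0, 211.0, 111.0], [531.0, 214.0, 111.0], [532.0, 218.0, 116.0], [527.0, 221.0, 110.0]]
262 [[534.0, 212.0, 106.0], [532.0, 215.0, 107.0], [533.0, 219.0, 111.0], [528.0, 223.0, 105.0]]
264 [[516.0, 210.0, 67.0], [533.0, 216.0, 100.0], [532.0, 220.0, 101.0], [512.0, 222.0, 68.0]]
266 [[521.0, 212.0, 68.0], [517.0, 215.0, 64.0], [517.0, 219.0, 67.0], [516.0, 223.0, 68.0]]
[-0.539212    0.54582055 -0.09482362] [ 0.05254423 -0.03752011  0.05446526] [ -0.  -40.5   2.1 -28.    0.   -0.    0. ] [520.34505805 214.27246184  83.49566455]
```

Run:
```python
from h import *
c=get_calibration("wrist");p,d=read_camera("wrist");X=cloud("wrist",d,c);cv2.imwrite("pics/w3.png",p[...,::-1])
R=cv2.Rodrigues(c['rvec'])[0];print("cam",-R.T@np.ravel(c['tvec']),R[2])
for r in range(236,300,6): print(r,np.round(X[r,306:334:8],0).tolist())
c=get_calibration("scene");
for z in(62,68,97): print(z,cv2.projectPoints(np.float64([[531,214,z],[509,214,z]]),c['rvec'],c['tvec'],c['mtx'],None)[0].reshape(-1))
```

```text
cam [442.76953827 216.50553663 237.48070852] [ 0.30397008 -0.00595215 -0.95266298]
236 [[517.0, 208.0, 68.0], [517.0, 213.0, 68.0], [517.0, 217.0, 69.0], [518.0, 221.0, 68.0]]
242 [[520.0, 208.0, 70.0], [522.0, 212.0, 67.0], [521.0, 217.0, 68.0], [521.0, 221.0, 68.0]]
248 [[509.0, 209.0, 100.0], [509.0, 213.0, 100.0], [510.0, 217.0, 100.0], [509.0, 220.0, 100.0]]
254 [[509.0, 210.0, 106.0], [509.0, 213.0, 106.0], [510.0, 217.0, 105.0], [510.0, 220.0, 105.0]]
260 [[510.0, 210.0, 111.0], [510.0, 213.0, 110.0], [510.0, 217.0, 111.0], [510.0, 220.0, 111.0]]
266 [[509.0, 210.0, 116.0], [510.0, 213.0, 115.0], [510.0, 217.0, 116.0], [510.0, 220.0, 116.0]]
272 [[510.0, 210.0, 121.0], [510.0, 213.0, 121.0], [510.0, 217.0, 121.0], [510.0, 220.0, 121.0]]
278 [[509.0, 210.0, 126.0], [509.0, 213.0, 126.0], [510.0, 217.0, 126.0], [510.0, 220.0, 126.0]]
284 [[509.0, 211.0, 130.0], [509.0, 214.0, 131.0], [510.0, 216.0, 130.0], [510.0, 219.0, 129.0]]
290 [[508.0, 211.0, 136.0], [511.0, 213.0, 132.0], [511.0, 216.0, 133.0], [509.0, 219.0, 135.0]]
296 [[509.0, 211.0, 139.0], [513.0, 213.0, 133.0], [513.0, 216.0, 132.0], [509.0, 219.0, 139.0]]
62 [373.22529099 271.82183128 376.60090171 263.21137672]
68 [373.53408195 270.44065524 376.92236852 261.80501722]
97 [375.07041605 263.56886114 378.52120599 254.81039064]
```

View pics/w3.png

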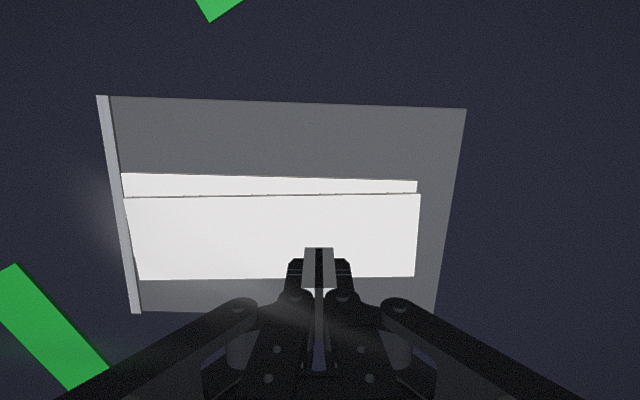

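Both cameras agree that the real fingertips are at z ≈ 98 while the TCP reads 83.5. So the tips stand about 14.5 mm *behind* the reported TCP, about 36 mm off the stated geometry. The picture shows the fingertip still above the plate, whose corners are (125,197), (420,193), (414,276) and (140,279). I'll go by the cameras and lower another 28 mm, carefully.

>>> play_rows(plan=[{"jaw":1,"xyz":[0,0,-1.2],"dr":[0,0,0]},{"jaw":1,"xyz":[0,0,-0.8],"dr":[0,0,0]},{"jaw":1,"xyz":[0,0,-0.4],"dr":[0,0,0]},{"jaw":1,"xyz":[0,0,-0.2],"dr":[0,0,0]},{"jaw":1,"xyz":[0,0,0],"dr":[0,0,0]},{"jaw":1,"xyz":[0,0,0],"dr":[0,0,0]}])

```text
t: 6.05
ee_pos: [520.5, 214.3, 57.5]
orientation: [0.0, 0.01, 1.0, 0.0]
force: [-0.3, -0.2, 0.2]
gripper_width: -0.3
```

>>> play_rows(plan=[{"jaw":1,"xyz":[0,0,-0.1],"dr":[0,0,0]},{"jaw":1,"xyz":[0,0,0],"dr":[0,0,0]}])

```text
t: 6.25
ee_pos: [520.7, 214.5, 57.0]
orientation: [0.0, 0.01, 1.0, 0.0]
force: [0.2, 0.6, 3.3]
gripper_width: -0.0
```

>>> play_rows(plan=[{"jaw":1,"xyz":[0,0,-0.1],"dr":[0,0,0]},{"jaw":1,"xyz":[0,0,0],"dr":[0,0,0]}])

```text
t: 6.45
ee_pos: [521.1, 214.6, 57.0]
orientation: [0.001, 0.01, 1.0, 0.001]
force: [-2.2, -1.7, 7.5]
gripper_width: 0.0
```

>>> play_rows(plan=[{"jaw":1,"xyz":[0,0,-0.05],"dr":[0,0,0]},{"jaw":1,"xyz":[0,-0.3,0],"dr":[0,0,0]},{"jaw":1,"xyz":[0,-0.4,0],"dr":[0,0,0]},{"jaw":1,"xyz":[0,-0.5,0],"dr":[0,0,0]},{"jaw":1,"xyz":[0,-0.5,0],"dr":[0,0,0]},{"jaw":1,"xyz":[0,-0.5,0],"dr":[0,0,0]},{"jaw":1,"xyz":[0,-0.3,0],"dr":[0,0,0]},{"jaw":1,"xyz":[0,0,0],"dr":[0,0,0]}])

```text
t: 7.25
ee_pos: [522.1, 190.2, 57.0]
orientation: [0.002, 0.01, 1.0, 0.001]
force: [-0.1, 1.4, 7.8]
gripper_width: 0.4
```

Run:
```python
from h import *
o=get_obs();print(o['ee_pos'],o['force'])
c=get_calibration("wrist");p,d=read_camera("wrist")
np.savez("pics/w4.npz",p=p,d=d,**c);cv2.imwrite("pics/w4.png",p[...,::-1])
```

```text
[522.14306345 190.22126572  57.01813772] [-0.12323269  1.43181925  7.8007221 ]
```

View pics/w4.png

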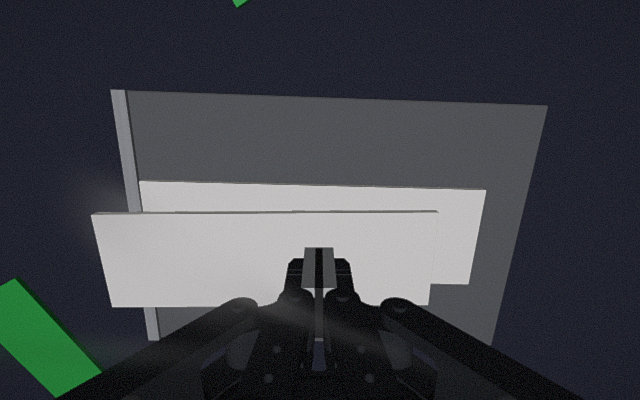

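The top plate has slid past the lip, with corners (92,213), (437,211), (429,305) and (112,306). The lower plate has stayed put. I'll measure.

Run:
```python
from h import *
f=np.load("pics/w4.npz");c={k:f[k] for k in('mtx','rvec','tvec')}
P=ray("w",[[92,214],[437.5,212],[429.5,305],[111.5,306.5]],68,c);print(np.round(P,1),P.mean(0))
e=(P[1]+P[2]-P[0]-P[3])[:2];print("yaw",np.degrees(np.arctan2(e[1],e[0])),np.linalg.norm(e)/2)
S=np.r_[ray("w",[[111.5,90],[150,341]],62,c),ray("w",[[547,106]],60,c)];print(np.round(S,1))
e=(S[0]-S[1])[:2];a=np.arctan2(e[1],e[0])-np.pi/2;print("stand yaw",np.degrees(a))
n=np.array([np.cos(a),np.sin(a)]);print("overhang",(S[0,:2]-P[[0,3],:2])@n)
```

```text
[[494.4  87.4  68. ]
 [496.8 246.1  68. ]
 [546.9 246.5  68. ]
 [544.2  85.7  68. ]] [520.58435678 166.42023206  68.        ]
yaw 89.06331868940916 159.80890425150636
[[440.7 104.3  62. ]
 [570.9  97.5  62. ]
 [451.2 292.8  60. ]]
stand yaw 87.03284698438462
overhang [14.10737054 13.21146443]
```

>>> play_rows(plan=[{"jaw":1,"xyz":[0,-0.4,0],"dr":[0,0,0]},{"jaw":1,"xyz":[-0.05,-0.5,0],"dr":[0,0,0]},{"jaw":1,"xyz":[0,-0.5,0],"dr":[0,0,0]},{"jaw":1,"xyz":[-0.05,-0.5,0],"dr":[0,0,0]},{"jaw":1,"xyz":[0,-0.5,0],"dr":[0,0,0]},{"jaw":1,"xyz":[0,-0.4,0],"dr":[0,0,0]},{"jaw":1,"xyz":[0,-0.35,0],"dr":[0,0,0]},{"jaw":1,"xyz":[0,0,0],"dr":[0,0,0]}])

```text
t: 8.1
ee_pos: [521.2, 158.6, 57.0]
orientation: [0.002, 0.01, 1.0, 0.001]
force: [0.2, 0.3, 8.2]
gripper_width: -0.1
```

>>> play_rows(plan=[{"jaw":1,"xyz":[0,0,0.5],"dr":[0,0,0]},{"jaw":1,"xyz":[0,0,3],"dr":[0,0,0]},{"jaw":1,"xyz":[0,0,4],"dr":[0,0,0]},{"jaw":1,"xyz":[0,0,4],"dr":[0,0,0]},{"jaw":1,"xyz":[0,0,4],"dr":[0,0,0]},{"jaw":1,"xyz":[0,0,0],"dr":[0,0,0]},{"jaw":1,"xyz":[0,0,0],"dr":[0,0,0]}])

```text
t: 8.8
ee_pos: [519.7, 157.9, 210.8]
orientation: [0.001, 0.01, 1.0, 0.0]
force: [-0.6, -0.3, -1.4]
gripper_width: 0.3
```

Run:
```python
from h import *
o=get_obs();print(o['ee_pos'],o['force'],np.round(o['qpos'],3))
c=get_calibration("wrist");p,d=read_camera("wrist")
np.savez("pics/w5.npz",p=p,d=d,**c);cv2.imwrite("pics/w5.png",p[...,::-1])
```

```text
[519.68709596 157.92737642 210.81167404] [-0.55443735 -0.28382144 -1.37800991] [-0.611  0.095  0.286  1.744 -0.028  1.305  1.232]
```

View pics/w5.png

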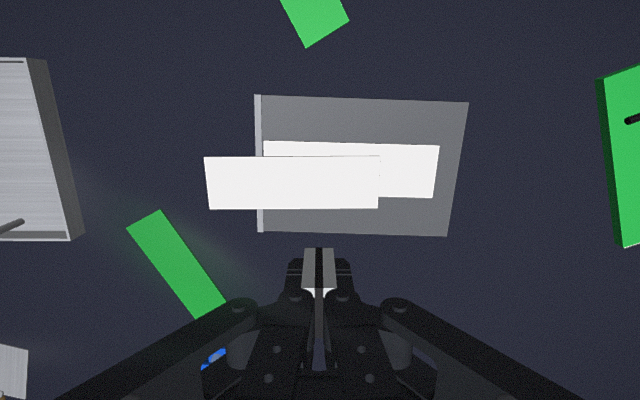

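The top plate now overhangs, with corners (204.5,157.5), (380,156), (378.5,208) and (209.5,209). The lip runs (255,95)–(258,232) and the lower plate is still in place. I'll measure, then turn the tool horizontal (pointing +y) up high.

Run:
```python
from h import *
f=np.load("pics/w5.npz");c={k:f[k] for k in('mtx','rvec','tvec')}
P=ray("w",[[204.3,157.5],[380,156],[378.5,208.3],[209.5,209.5]],68,c);print(np.round(P,1),P.mean(0))
e=(P[1]+P[2]-P[0]-P[3])[:2];print("yaw",np.degrees(np.arctan2(e[1],e[0])),np.linalg.norm(e)/2)
S=np.r_[ray("w",[[255,95],[258,232]],62,c)]
e=(S[0]-S[1])[:2];a=np.arctan2(e[1],e[0])-np.pi/2
n=np.array([np.cos(a),np.sin(a)]);print("overhang",np.degrees(a),(S[0,:2]-P[[0,3],:2])@n)
```

```text
[[494.   55.9  68. ]
 [495.9 214.9  68. ]
 [546.  215.3  68. ]
 [543.8  54.5  68. ]] [519.91956036 135.1381977   68.        ]
yaw 89.27793855304469 159.8811554815699
overhang 86.78488791414682 [46.00230595 44.54243984]
```

>>> play_rows(plan=[{"jaw":0.5,"xyz":[0,-2,3],"dr":[0,0,0]},{"jaw":0.5,"xyz":[0,-3,3],"dr":[8,0,0]},{"jaw":0.5,"xyz":[0,-3,2],"dr":[8,0,0]},{"jaw":0.5,"xyz":[0,-3,0],"dr":[8,0,0]},{"jaw":0.5,"xyz":[0,-3,0],"dr":[8,0,0]},{"jaw":0.5,"xyz":[0,-3,0],"dr":[8,0,0]},{"jaw":0.5,"xyz":[0,-3,0],"dr":[8,0,0]},{"jaw":0.5,"xyz":[0,0,0],"dr":[0,0,0]}])

```text
t: 9.65
ee_pos: [517.4, -50.7, 281.1]
orientation: [-0.008, 0.02, 0.913, 0.406]
force: [-0.0, -0.9, -0.7]
gripper_width: 42.5
```

Run:
```python
from h import *
o=get_obs();print(o['t'],o['ee_pos'],o['orientation'],np.round(o['qpos'],3),o['gripper_width'])
```

```text
9.65 [517.40397858 -50.72183391 281.06699788] [-0.00816722  0.02011087  0.91339619  0.40649262] [-0.038  0.32   0.681  1.655 -0.843  1.801  2.247] 42.54190702133709
```

Overhang is about 45 mm. I'll keep turning.

>>> play_rows(plan=[{"jaw":0.5,"xyz":[0,0,0],"dr":[7,0,0]},{"jaw":0.5,"xyz":[0,0,0],"dr":[7,0,0]},{"jaw":0.5,"xyz":[0,0,0],"dr":[7,0,0]},{"jaw":0.5,"xyz":[0,0,0],"dr":[7,0,0]},{"jaw":0.5,"xyz":[0,0,0],"dr":[7,0,0]},{"jaw":0.5,"xyz":[0,0,0],"dr":[7,0,0]},{"jaw":0.5,"xyz":[0,0,0],"dr":[0,0,0]}])

```text
t: 10.35
ee_pos: [517.9, -42.8, 286.7]
orientation: [-0.009, 0.011, 0.703, 0.711]
force: [-0.4, -0.6, -0.3]
gripper_width: 42.8
```

Run:
```python
from h import *
from scipy.spatial.transform import Rotation as R
o=get_obs();q=o['orientation'];M=R.from_quat([*q[1:],q[0]]).as_matrix();print(o['t'],o['ee_pos'],np.round(M,3),np.round(o['qpos'],3),o['gripper_width'])
```

```text
10.35 [517.91475229 -42.79740812 286.74475288] [[-1.     0.027  0.003]
 [ 0.003 -0.01   1.   ]
 [ 0.027  1.     0.01 ]] [ 0.621  0.639  0.019  1.661 -1.131  2.042  2.38 ] 42.81402673761159
```

The horizontal pose is reachable, but joint 6 is at its limit. I'll fit a quick kinematic model from the logged poses and pick a better approach azimuth.

```bash
cat > kin.py <<'E'
import numpy as np,itertools
from scipy.spatial.transform import Rotation as R
D=[([-1.188,.321,-.07,1.45,.023,1.371,-.057],(234.35,606.3,220.25),(-.0001,.1833,.98305,-.001)),
([-.84,.04,.103,1.621,-.004,1.481,.817],(409.9,338.4,299.9),(-.0001,.00896,.99996,0)),
([-.634,.182,.281,1.513,-.051,1.456,1.199],(558.65,202.5,278.9),(-.0014,.00999,.99995,-.0005)),
([-.611,.095,.286,1.744,-.028,1.305,1.232],(519.7,157.9,210.8),(.001,.01,1,0)),
([-.038,.32,.681,1.655,-.843,1.801,2.247],(517.4,-50.7,281.07),(-.00817,.02011,.9134,.40649)),
([.621,.639,.019,1.661,-1.131,2.042,2.38],(517.9,-42.8,286.7),(-.009,.011,.703,.711))]
ax='zyzyzyz'
def rots(q,s):
    out=[R.identity()]
    for a,x,g in zip(ax,q,s): out.append(out[-1]*R.from_euler(a,g*x))
    return out
best=None
for s in itertools.product([1,-1],repeat=7):
    Rs=[rots(q,s) for q,_,_ in D]
    # base/tool yaw: tool const rotation from sample 0
    T=Rs[0][-1].inv()*R.from_quat([*D[0][2][1:],D[0][2][0]])
    e=sum((( r[-1]*T).inv()*R.from_quat([*o[1:],o[0]])).magnitude() for r,(_,_,o) in zip(Rs,D))
    if best is None or e<best[0]: best=(e,s,T)
err,S,T=best
# columns: z after j1(base),z&x of frame2/3(upper arm), frame4/5, frame6/7
def cols(q):
    r=rots(q,S);c=[r[0].apply([0,0,1])]
    for k in(3,5,7): c.append(r[k].apply([0,0,1]))
    c+= [r[2].apply([1,0,0])*0+r[3].apply([1,0,0]),r[4].apply([1,0,0]),r[6].apply([1,0,0])]
    return np.array(c).T
A=np.vstack([cols(q) for q,_,_ in D]);b=np.hstack([p for _,p,_ in D])
use=list(range(4));L,*_=np.linalg.lstsq(A[:,use],b,rcond=None)
def fk(q): return cols(q)[:,use]@L, (rots(q,S)[-1]*T)
if __name__=="__main__":
    print(err,S,T.as_rotvec());print(L,np.round((A[:,use]@L-b).reshape(-1,3),1))
    L2,*_=np.linalg.lstsq(A,b,rcond=None);print(np.round(L2,1),np.round((A@L2-b).reshape(-1,3),1))
E
python3 kin.py
```

```text
0.012539571430002523 (-1, 1, -1, 1, -1, 1, -1) [0.00166692 0.00210989 1.57067819]
[271.7264128  430.8907437  520.92679752 351.43643334] [[-26.7   5.9   5.7]
 [-14.1  22.9   4.1]
 [-10.9  21.7   4.3]
 [ -8.3  23.5   2.4]
 [ -0.3   4.4  -4.1]
 [  2.5  10.7 -12.5]]
[281.1 441.5 537.1 354.9  15.5  15.6  29.6] [[-26.5   7.1  -1.7]
 [-13.4  23.6   3. ]
 [ -9.1  22.    0.7]
 [ -9.8  22.9  -1.9]
 [ -1.5   1.7   4.1]
 [ -1.    1.7  -4.2]]
```

```bash
python3 - <<'E'
s=open('kin.py').read()
i=s.index("# columns");
s=s[:i]+'''def cols(q):
    r=rots(q,S);c=[r[0].apply([0,0,1])]
    for k in(3,5,7): c.append(r[k].apply([0,0,1]))
    c+=[r[k].apply([0,1,0]) for k in (1,3,5)]+[r[k].apply([1,0,0]) for k in (3,4,6)]
    return np.array(c).T
A=np.vstack([cols(q) for q,_,_ in D]);b=np.hstack([p for _,p,_ in D])
lam=np.array([0,0,0,0]+[.03]*6);L=np.linalg.lstsq(np.vstack([A,np.diag(lam)]),np.r_[b,np.zeros(10)],rcond=None)[0]
def fk(q): return cols(q)@L,(rots(q,S)[-1]*T)
lo=np.array([-2.86,-.3,-1.38,.06,-1.56,.09,-2.69]);hi=np.array([2.86,2.09,1.24,2.45,4.7,2.05,2.69])
from scipy.optimize import least_squares
def ik(p,Rt,q0):
    def f(q):
        x,r=fk(q);return np.r_[(x-p)/5,(Rt.inv()*r).as_rotvec()*30,(q-q0)*.02]
    return least_squares(f,np.clip(q0,lo+.021,hi-.021),bounds=(lo+.02,hi-.02))
if __name__=="__main__":
    print(np.round(L,1),np.round((A@L-b).reshape(-1,3),1))
    q0=np.array(D[5][0])
    for az in (90,75,60,45,30):
        t=np.radians(az);z=np.array([np.cos(t),np.sin(t),0]);y=np.array([0,0,1]);x=np.cross(y,z)
        Rt=R.from_matrix(np.c_[x,y,z]);q=q0
        for nm,g,zz in(("hi",(519,73),280),("pick",(519,73),66),("up",(519,73),160),("rackhi",(495,-280),160),("rack",(495,-280),72)):
            # grip physical point is ~30 mm behind the reported TCP
            p=np.r_[np.array(g)+30*z[:2],zz];s=ik(p,Rt,q);q=s.x
            x_,r_=fk(q);print(az,nm,np.round(np.linalg.norm(x_-p),1),round(np.degrees((Rt.inv()*r_).magnitude()),1),np.round(q,2))
'''
open('kin.py','w').write(s)
E
python3 kin.py
```

```text
[ 2.494e+02  4.674e+02  5.109e+02  3.710e+02 -1.570e+01 -9.900e+00
 -1.000e+00  2.500e+00 -5.000e-01  5.000e-01] [[ 0.1 -0.1 -0.1]
 [-0.   0.2  0.1]
 [ 0.1  0.1  0.1]
 [-0.1 -0.  -0. ]
 [-0.1 -0.  -0.1]
 [ 0.1  0.   0.1]]
90 hi 0.0 0.0 [ 0.49  0.53 -0.07  1.87 -1.23  1.84  2.43]
90 pick 0.0 0.0 [ 0.65  0.94 -0.26  1.79 -1.04  1.61  2.67]
90 up 0.0 0.0 [ 0.67  0.76 -0.29  1.84 -1.08  1.66  2.56]
90 rackhi 0.0 0.0 [ 1.16  1.1  -0.51  1.22 -0.66  2.03  2.27]
90 rack 0.0 0.0 [ 1.14  1.23 -0.47  1.17 -0.6   1.99  2.35]
75 hi 0.0 0.0 [ 0.53  0.4  -0.04  2.07 -1.39  1.7   2.48]
75 pick 0.0 0.0 [ 1.05  1.   -0.61  1.98 -1.    1.25  2.67]
75 up 0.0 0.0 [ 1.11  0.8  -0.7   2.03 -1.06  1.31  2.55]
75 rackhi 0.0 0.0 [ 1.27  1.   -0.47  1.42 -0.79  1.84  2.33]
75 rack 0.0 0.0 [ 1.24  1.13 -0.43  1.37 -0.74  1.8   2.41]
60 hi 0.0 0.0 [ 0.81  0.28 -0.32  2.27 -1.54  1.49  2.53]
60 pick 0.0 0.0 [ 1.47  1.24 -0.94  2.16 -0.89  0.81  2.67]
60 up 0.0 0.0 [ 1.55  1.06 -1.11  2.23 -0.96  0.83  2.54]
60 rackhi 0.0 0.0 [ 1.64  1.07 -0.86  1.62 -0.66  1.48  2.21]
60 rack 0.0 0.0 [ 1.6   1.21 -0.79  1.58 -0.6   1.45  2.3 ]
45 hi 1.2 1.4 [ 1.78  0.58 -1.36  2.42 -1.54  0.95  2.64]
45 pick 0.0 0.0 [ 1.79  1.61 -1.09  2.34 -0.7   0.35  2.67]
45 up 0.0 0.0 [ 1.82  1.47 -1.3   2.42 -0.8   0.31  2.53]
45 rackhi 0.0 0.0 [ 1.95  1.21 -1.13  1.83 -0.54  1.12  2.13]
45 rack 0.0 0.0 [ 1.9   1.34 -1.03  1.78 -0.47  1.11  2.22]
30 hi 11.4 14.0 [ 1.79  0.67 -1.36  2.43 -1.54  0.88  2.67]
30 pick 3.4 4.6 [ 2.02  1.95 -1.01  2.43 -0.43  0.11  2.67]
30 up 11.4 10.2 [ 1.87  1.7  -1.26  2.43 -0.78  0.2   2.67]
30 rackhi 0.0 0.0 [ 2.13  1.25 -1.21  2.04 -0.63  0.82  2.23]
30 rack 0.0 0.0 [ 2.08  1.38 -1.08  1.99 -0.56  0.81  2.33]
```

Run:
```python
from kin import *
q0=np.array(D[5][0]);q0[6]-=np.pi
for az in (90,80,70,60):
    t=np.radians(az);z=np.array([np.cos(t),np.sin(t),0]);y=np.array([0,0,-1]);x=np.cross(y,z)
    Rt=R.from_matrix(np.c_[x,y,z]);q=q0
    for nm,g,zz in(("hi",(518,-73),280),("lo",(519,-30),66),("pick",(519,73),66),("up",(519,73),160),("rackhi",(495,-280),160),("rack",(495,-280),72),("ret",(495,-380),72)):
        p=np.r_[np.array(g)+30*z[:2],zz]
        for k in range(4): q=ik(p,Rt,q).x
        x_,r_=fk(q);print(az,nm,np.round(np.linalg.norm(x_-p),1),round(np.degrees((Rt.inv()*r_).magnitude()),1),np.round(q,2))
```

```text
90 hi 0.0 0.0 [ 0.63  0.64  0.01  1.66 -1.12  2.03 -0.73]
90 lo 0.0 0.0 [ 0.58  0.97  0.    1.66 -1.05  1.84 -0.44]
90 pick 0.0 0.0 [ 0.49  0.92 -0.07  1.8  -1.14  1.71 -0.41]
90 up 0.0 0.0 [ 0.5   0.74 -0.07  1.85 -1.17  1.76 -0.53]
90 rackhi 0.0 0.0 [ 1.16  1.1  -0.5   1.22 -0.66  2.03 -0.87]
90 rack 0.0 0.0 [ 1.14  1.23 -0.47  1.17 -0.6   1.99 -0.79]
90 ret 2.8 3.4 [ 1.41  1.59 -1.2   0.9  -0.04  2.03 -1.23]
80 hi 0.0 0.0 [ 0.65  0.57  0.04  1.79 -1.2   1.94 -0.71]
80 lo 0.0 0.0 [ 0.61  0.92  0.03  1.79 -1.17  1.77 -0.39]
80 pick 0.0 0.0 [ 0.51  0.87 -0.05  1.93 -1.27  1.64 -0.34]
80 up 0.0 0.0 [ 0.52  0.67 -0.05  1.99 -1.29  1.68 -0.47]
80 rackhi 0.0 0.0 [ 1.01  0.97 -0.13  1.37 -0.94  2.03 -0.7 ]
80 rack 0.0 0.0 [ 1.    1.11 -0.12  1.32 -0.89  1.98 -0.61]
80 ret 0.0 0.0 [ 1.22  1.29 -0.45  1.   -0.67  2.03 -0.86]
70 hi 0.0 0.0 [ 0.67  0.49  0.07  1.93 -1.3   1.84 -0.69]
70 lo 0.0 0.0 [ 0.63  0.88  0.04  1.92 -1.29  1.7  -0.32]
70 pick 0.0 0.0 [ 0.54  0.83 -0.04  2.06 -1.41  1.58 -0.25]
70 up 0.0 0.0 [ 0.54  0.61 -0.05  2.12 -1.42  1.6  -0.41]
70 rackhi 0.0 0.0 [ 0.88  0.9   0.13  1.51 -1.14  2.03 -0.6 ]
70 rack 0.0 0.0 [ 0.88  1.05  0.13  1.46 -1.12  1.99 -0.5 ]
70 ret 0.0 0.0 [ 1.06  1.17 -0.03  1.18 -1.02  2.03 -0.68]
60 hi 0.0 0.0 [ 0.68  0.4   0.09  2.06 -1.4   1.75 -0.66]
60 lo 0.0 0.0 [ 0.65  0.84  0.05  2.05 -1.42  1.64 -0.24]
60 pick 0.0 0.0 [ 0.62  0.81 -0.11  2.19 -1.54  1.49 -0.15]
60 up 0.0 0.0 [ 0.66  0.57 -0.16  2.25 -1.54  1.49 -0.33]
60 rackhi 0.0 0.0 [ 0.95  0.83  0.08  1.65 -1.21  1.9  -0.58]
60 rack 0.0 0.0 [ 0.96  0.99  0.08  1.6  -1.19  1.86 -0.48]
60 ret 0.0 0.0 [ 1.02  1.1   0.1   1.34 -1.19  1.97 -0.6 ]
```

>>> play_rows(plan=[{"jaw":0.5,"xyz":[0,0,0],"dr":[0,8.5,0]},{"jaw":0.5,"xyz":[0,0,0],"dr":[0,8.5,0]},{"jaw":0.5,"xyz":[0,0,0],"dr":[0,8.5,0]},{"jaw":0.5,"xyz":[0,0,0],"dr":[0,8.5,0]},{"jaw":0.5,"xyz":[0,0,0],"dr":[0,8.5,0]},{"jaw":0.5,"xyz":[0,0,0],"dr":[0,8.5,0]},{"jaw":0.5,"xyz":[0,0,0],"dr":[0,8.5,0]}])

```text
t: 11.05
ee_pos: [519.4, -41.4, 289.8]
orientation: [-0.358, 0.36, 0.611, 0.608]
force: [0.3, 1.1, 0.2]
gripper_width: 42.8
```

>>> play_rows(plan=[{"jaw":0.5,"xyz":[0,0,0],"dr":[0,8.5,0]},{"jaw":0.5,"xyz":[0,0,0],"dr":[0,8.5,0]},{"jaw":0.5,"xyz":[0,0,0],"dr":[0,8.5,0]},{"jaw":0.5,"xyz":[0,0,0],"dr":[0,8.5,0]},{"jaw":0.5,"xyz":[0,0,0],"dr":[0,8.5,0]},{"jaw":0.5,"xyz":[0,0,0],"dr":[0,8.5,0]},{"jaw":0.5,"xyz":[0,0,0],"dr":[0,8.5,0]}])

```text
t: 11.75
ee_pos: [519.4, -41.4, 289.8]
orientation: [-0.613, 0.615, 0.352, 0.35]
force: [-0.0, -0.8, 0.1]
gripper_width: 43.0
```

>>> play_rows(plan=[{"jaw":0.5,"xyz":[0,0,0],"dr":[0,8.5,0]},{"jaw":0.5,"xyz":[0,0,0],"dr":[0,8.5,0]},{"jaw":0.5,"xyz":[0,0,0],"dr":[0,8.5,0]},{"jaw":0.5,"xyz":[0,0,0],"dr":[0,8.5,0]},{"jaw":0.5,"xyz":[0,0,0],"dr":[0,8.5,0]},{"jaw":0.5,"xyz":[0,0,0],"dr":[0,8.5,0]},{"jaw":0.5,"xyz":[0,0,0],"dr":[0,8.5,0]},{"jaw":0.5,"xyz":[0,0,0],"dr":[0,0,-3]}])

```text
t: 12.55
ee_pos: [520.3, -40.8, 289.8]
orientation: [-0.705, 0.709, -0.016, 0.019]
force: [0.2, 0.1, -0.3]
gripper_width: 42.6
```

>>> play_rows(plan=[{"jaw":0.5,"xyz":[0,-1,-3],"dr":[0,0,-4]},{"jaw":0.5,"xyz":[0,-1,-3],"dr":[0,0,-4]},{"jaw":0.5,"xyz":[0,-1,-2],"dr":[0,0,-4]},{"jaw":0.5,"xyz":[0,0,0],"dr":[0,0,0]},{"jaw":0.5,"xyz":[0,0,0],"dr":[0,0,0]}])

```text
t: 13.05
ee_pos: [519.6, -71.7, 210.7]
orientation: [-0.7, 0.702, -0.089, 0.094]
force: [1.4, -0.4, 0.8]
gripper_width: 42.8
```

```bash
cat > st.py <<'E'
from h import *
from scipy.spatial.transform import Rotation as R
o=get_obs();q=o['orientation'];M=R.from_quat([*q[1:],q[0]]).as_matrix();print(o['t'],np.round(o['ee_pos'],1),'\n',np.round(M,3),np.round(o['qpos'],3),o['gripper_width'],np.round(o['force'],1))
E
python3 st.py
python3 - <<'E'
from h import *
c=get_calibration("wrist");p,d=read_camera("wrist");X=cloud("wrist",d,c)
R=cv2.Rodrigues(c['rvec'])[0];print("cam",-R.T@np.ravel(c['tvec']),R[2])
np.savez("pics/w6.npz",p=p,d=d,**c);cv2.imwrite("pics/w6.png",p[...,::-1])
p,d=read_camera("scene");np.savez("pics/s6.npz",p=p,d=d);cv2.imwrite("pics/s6.png",p[...,::-1])
cv2.imwrite("pics/ws6.png",np.vstack([cv2.imread("pics/w6.png")[:300],cv2.imread("pics/s6.png")[100:400]]))
E
```

```text
13.05 [519.6 -71.7 210.7] 
 [[ 0.966  0.006  0.257]
 [-0.257 -0.004  0.966]
 [ 0.007 -1.    -0.002]] [ 0.669  0.669  0.097  1.818 -1.205  1.902 -0.573] 42.821096007037724 [ 1.4 -0.4  0.8]
cam [ 555.92957314 -239.63139945  211.785292  ] [-0.04904275  0.99878947 -0.00379588]
```

View pics/ws6.png

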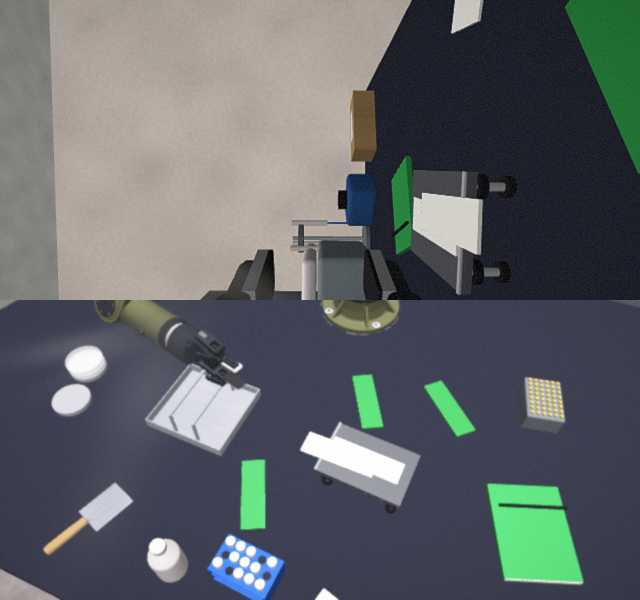

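The tool now points horizontally at azimuth 75°. The lower half shows the gripper beside the rack and the top plate overhanging at scene (302–405, 232–285). Next I'll locate the real fingertips against the TCP reading.

Run:
```python
from h import *
f=np.load("pics/w6.npz");c={k:f[k] for k in('mtx','rvec','tvec')};X=cloud("w",f['d'],c)
t=np.array([519.6,-71.7,210.7]);z=np.array([.257,.966,0]);lat=np.array([.966,-.257,0])
Y=X-t;m=(f['d']>0)&(f['d']<260)
a=Y[m]@z;b=Y[m]@lat;h=Y[m][:,2]
print("wrist: n",m.sum(),"along",np.percentile(a,[0,50,95,99,100]))
for s in(h>10,h<-10):
    k=s&(a>np.percentile(a[s],90)); print(np.round([a[k].max(),b[k].min(),b[k].max(),h[k].min(),h[k].max()],1))
f=np.load("pics/s6.npz");X=cloud("scene",f['d']);Y=X-t
m=(f['d']>0)&(np.abs(Y@lat)<30)&(X[...,2]>120)&(np.abs(Y@z)<80)
a=Y[m]@z;h=Y[m][:,2];print("scene",m.sum(),np.percentile(a,[50,90,95,98,100]))
for s in(h>5,h<-5):
    if s.any(): print(np.round(np.percentile(a[s],[90,97,100]),1),np.round(np.percentile(h[s],[2,50,98]),1))
# rack: bars from scene, top0
f=np.load("pics/top0.npz");X=cloud("top",f['d']);z=X[...,2]
f0=np.load("pics/scene0.npz");X0=cloud("scene",f0['d'])
for n,Q in(("top",X),("scene",X0)):
    m=(np.abs(Q[...,0]-495)<65)&(np.abs(Q[...,1]+218)<60)&(Q[...,2]>60)&(Q[...,2]<85)
    P=Q[m];
    for s in(P[:,1]>-218,P[:,1]<-218):
        if s.sum()>20: k=np.polyfit(P[s,0],P[s,1],1);print(n,s.sum(),"bar y at x=495",np.polyval(k,495),"slope deg",np.degrees(np.arctan(k[0])),"z",np.median(P[s,2]))
```

```text
wrist: n 58942 along [-101.99320046  -64.84476566  104.00087184  124.50624375  142.1151655 ]
[-10.9 -11.1  12.2  21.4  35.6]
[ 142.1   18.4  150.8 -212.1 -204.4]
scene 928 [-53.47136029 -18.44883383 -14.41583663 -12.11958935 -11.05724291]
[-18.7 -13.  -11.1] [20.9 33.6 56.9]
[-17.7 -12.9 -11.4] [-49.8 -23.  -16.3]
top 182 bar y at x=495 -191.032197409569 slope deg -1.5371046457328612 z 69.26886299987298
top 179 bar y at x=495 -250.6842400701623 slope deg -1.3609410117175893 z 70.22037884290266
scene 176 bar y at x=495 -187.8759727122784 slope deg -1.363255374616456 z 67.31840425819827
scene 177 bar y at x=495 -247.6687387185561 slope deg -1.3414482862312758 z 67.35192153810281
```

Tips stand 11 mm behind the reported TCP along the tool. At azimuth 75° the wrist would sit right over the rack's bars during the pick, so I need about 45–55°, which passes beside the rack's corner. I'll check reach.

```bash
cat > chk.py <<'E'
from kin import *
qs=np.array([ 0.669,0.669,0.097,1.818,-1.205,1.902,-0.573])
def run(az,pts,q=qs,v=1):
    t=np.radians(az);z=np.array([np.cos(t),np.sin(t),0]);y=np.array([0,0,-1]);x=np.cross(y,z)
    Rt=R.from_matrix(np.c_[x,y,z])
    for nm,g,zz in pts:
        p=np.r_[np.array(g)+11*z[:2],zz]
        for k in range(3): q=ik(p,Rt,q).x
        x_,r_=fk(q);r=rots(q,S);C=cols(q)
        elb=C[:,0]*L[0]+C[:,1]*L[1];wr=x_-C[:,3]*L[3]
        print(az,nm,np.round(np.linalg.norm(x_-p),1),round(np.degrees((Rt.inv()*r_).magnitude()),1),np.round(q,2),"elb",np.round(elb),"wr",np.round(wr))
if __name__=="__main__":
  for az in(45,50,55,60):
    run(az,[("hi",(470,0),250),("pre-y",(519,30),67),("prex",(460,80),67),("preb",(484,49),67),("pick",(519,82),67),("up",(519,82),130),("mid",(505,-100),170),("rackhi",(493,-271),170),("rack",(493,-271),72),("ret",(460,-310),72)])
E
python3 chk.py
```

```text
45 hi 0.0 0.0 [ 1.68  0.35 -0.9   2.43 -1.42  1.34 -0.51] elb [ -17. -160.  688.] wr [ 216. -255.  251.]
45 pre-y 0.0 0.0 [ 1.35  0.97 -0.66  2.31 -1.4   1.04 -0.07] elb [  83. -376.  515.] wr [ 265. -225.   68.]
45 prex 1.1 1.0 [ 2.02  1.62 -1.03  2.43 -0.32  0.43 -0.75] elb [-201. -421.  226.] wr [ 210. -179.   64.]
45 preb 0.0 0.0 [ 1.99  1.6  -1.08  2.37 -0.34  0.45 -0.79] elb [-190. -427.  237.] wr [ 230. -206.   68.]
45 pick 0.0 0.0 [ 1.88  1.69 -1.11  2.36 -0.35  0.32 -0.77] elb [-141. -442.  195.] wr [ 265. -173.   68.]
45 up 0.0 0.0 [ 1.89  1.59 -1.25  2.42 -0.42  0.29 -0.87] elb [-145. -444.  238.] wr [ 265. -173.  131.]
45 mid 0.0 0.0 [ 2.06  1.36 -1.31  2.18 -0.4   0.76 -1.08] elb [-215. -403.  348.] wr [ 251. -355.  171.]
45 rackhi 0.0 0.0 [ 2.04  1.34 -1.26  1.84 -0.35  1.09 -1.17] elb [-207. -404.  358.] wr [ 239. -526.  171.]
45 rack 0.0 0.0 [ 2.    1.46 -1.14  1.79 -0.27  1.08 -1.07] elb [-193. -422.  301.] wr [ 239. -526.   73.]
45 ret 0.0 0.0 [ 2.04  1.45 -1.13  1.73 -0.26  1.18 -1.08] elb [-209. -414.  307.] wr [ 206. -565.   73.]
50 hi 0.0 0.0 [ 0.68  0.26  0.11 
[... 2458 characters left out ...]
  1.61 -0.12] elb [ 274. -192.  576.] wr [ 304. -263.   68.]
60 pick 0.0 0.0 [ 0.58  0.8  -0.05  2.2  -1.54  1.54 -0.15] elb [ 280. -185.  575.] wr [ 339. -230.   68.]
60 up 0.0 0.0 [ 0.6   0.64 -0.06  2.25 -1.54  1.54 -0.26] elb [ 229. -156.  626.] wr [ 339. -230.  131.]
60 mid 0.0 0.0 [ 0.77  0.65  0.1   2.01 -1.31  1.77 -0.45] elb [ 203. -196.  622.] wr [ 325. -412.  171.]
60 rackhi 0.0 0.0 [ 0.91  0.82  0.17  1.66 -1.23  1.96 -0.57] elb [ 210. -270.  568.] wr [ 313. -583.  171.]
60 rack 0.0 0.0 [ 0.91  0.99  0.16  1.6  -1.21  1.92 -0.45] elb [ 239. -310.  505.] wr [ 313. -583.   73.]
60 ret 0.0 0.0 [ 0.97  1.02  0.19  1.55 -1.17  1.98 -0.45] elb [ 226. -328.  494.] wr [ 280. -622.   73.]
```

>>> play_rows(plan=[{"jaw":0.5,"xyz":[-0.6,1.6,0],"dr":[0,0,-4.2]},{"jaw":0.5,"xyz":[-0.6,1.6,0],"dr":[0,0,-4.2]},{"jaw":0.5,"xyz":[-0.6,1.6,0],"dr":[0,0,-4.2]},{"jaw":0.5,"xyz":[-0.6,1.6,0],"dr":[0,0,-4.2]},{"jaw":0.5,"xyz":[-0.6,1.6,0],"dr":[0,0,-4.2]},{"jaw":0.5,"xyz":[-0.6,1.6,0],"dr":[0,0,-4]},{"jaw":0.5,"xyz":[0,1.3,0],"dr":[0,0,0]},{"jaw":0.5,"xyz":[0,0,0],"dr":[0,0,0]}])

```text
t: 13.95
ee_pos: [482.9, 39.1, 211.6]
orientation: [-0.664, 0.666, -0.237, 0.243]
force: [0.0, -0.5, 0.0]
gripper_width: 42.8
```

```bash
python3 st.py
```

```text
13.95 [482.9  39.1 211.6] 
 [[ 0.769  0.007  0.639]
 [-0.639 -0.004  0.769]
 [ 0.009 -1.     0.001]] [ 0.745  0.35  -0.035  2.418 -1.55   1.568 -0.366] 42.77113785494054 [ 0.  -0.5  0. ]
```

>>> play_rows(plan=[{"jaw":0.5,"xyz":[0,0,-2.5],"dr":[0,0,0]},{"jaw":0.5,"xyz":[0,0,-3],"dr":[0,0,0]},{"jaw":0.5,"xyz":[0,0,-3],"dr":[0,0,0]},{"jaw":0.5,"xyz":[0,0,-2],"dr":[0,0,0]},{"jaw":0.5,"xyz":[0,0,-1],"dr":[0,0,0]},{"jaw":0.5,"xyz":[0,0,0],"dr":[0,0,0]}])

```text
t: 14.55
ee_pos: [484.6, 35.7, 93.9]
orientation: [-0.663, 0.666, -0.24, 0.244]
force: [-0.1, 0.4, -1.1]
gripper_width: 43.1
```

```bash
python3 st.py
python3 - <<'E'
from h import *
p,d=read_camera("scene");np.savez("pics/s7.npz",p=p,d=d);cv2.imwrite("pics/s7.png",cv2.resize(p[60:300,140:440,::-1],None,fx=2.4,fy=2.4))
E
```

```text
14.55 [484.6  35.7  93.9] 
 [[ 0.766  0.005  0.643]
 [-0.643 -0.005  0.766]
 [ 0.007 -1.    -0.001]] [ 0.745  0.707 -0.028  2.345 -1.544  1.554 -0.083] 43.127556379443256 [-0.1  0.4 -1.1]
```

View pics/s7.png

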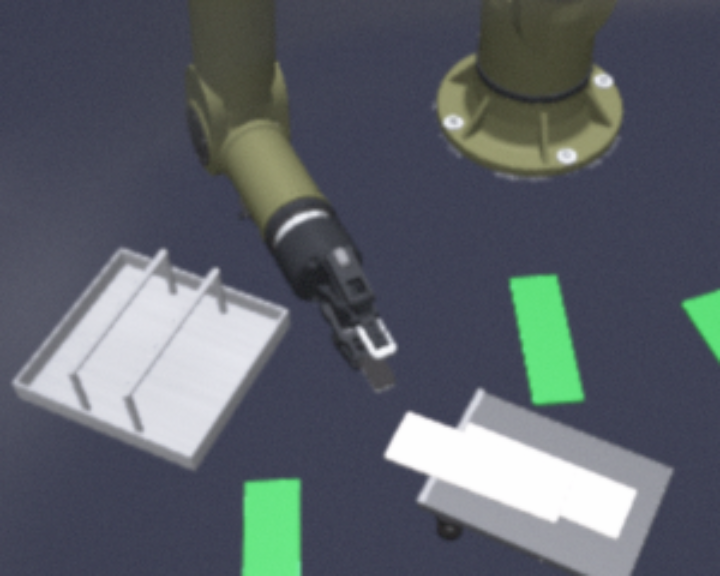

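The gripper is clear of the rack, with the plate's overhanging end at crop (385–410, 412–460). I'll go down to z = 67, then forward.

>>> play_rows(plan=[{"jaw":0.5,"xyz":[0,0,-1.5],"dr":[0,0,0]},{"jaw":0.5,"xyz":[0,0,-1.2],"dr":[0,0,0]},{"jaw":0.5,"xyz":[0,0,0],"dr":[0,0,0]},{"jaw":0.5,"xyz":[0,0,0],"dr":[0,0,0]}])

```text
t: 15.0
ee_pos: [483.9, 36.3, 68.6]
orientation: [-0.663, 0.666, -0.239, 0.244]
force: [0.5, 0.5, 0.1]
gripper_width: 42.6
```

>>> play_rows(plan=[{"jaw":0.5,"xyz":[0.7,0.8,0],"dr":[0,0,0]},{"jaw":0.5,"xyz":[0.9,1.1,0],"dr":[0,0,0]},{"jaw":0.5,"xyz":[0.9,1.1,0],"dr":[0,0,0]},{"jaw":0.5,"xyz":[0,0,0],"dr":[0,0,0]}])

```text
t: 15.4
ee_pos: [508.8, 67.3, 69.7]
orientation: [-0.664, 0.665, -0.239, 0.244]
force: [-0.4, -0.8, -0.3]
gripper_width: 42.8
```

>>> play_rows(plan=[{"jaw":0.5,"xyz":[0.8,0.9,-0.1],"dr":[0,0,0]},{"jaw":0.5,"xyz":[0.8,0.9,-0.1],"dr":[0,0,0]},{"jaw":0.5,"xyz":[0.5,0.4,-0.05],"dr":[0,0,0]},{"jaw":0.5,"xyz":[0,0,0],"dr":[0,0,0]}])

```text
t: 15.8
ee_pos: [529.7, 89.0, 68.4]
orientation: [0.665, -0.664, 0.238, -0.245]
force: [1.8, 1.4, 7.8]
gripper_width: 42.9
```

```bash
python3 st.py
python3 - <<'E'
from h import *
c=get_calibration("wrist");p,d=read_camera("wrist");X=cloud("wrist",d,c)
cv2.imwrite("pics/w8.png",p[...,::-1])
m=(d>0)&(d<260);Y=X-get_obs()['ee_pos'];z=np.array([.643,.766,0]);a=Y@z
k=m&(a>-40)&(a<5)&(p.max(2)<200)
h=Y[k][:,2];print("finger h",np.percentile(h[h>5],[1,5,50]) if (h>5).any() else 0,np.percentile(h[h<-5],[50,95,99]) if (h<-5).any() else 0)
w=(p.min(2)>180)&(d>0)&(X[...,2]<100)&(X[...,2]>40)&(X[...,0]<600)&(X[...,0]>480)&(X[...,1]<110);print(w.sum(),np.percentile(X[w],[2,50,98],axis=0) if w.sum() else 0)
E
```

```text
15.8 [529.7  89.   68.4] 
 [[ 0.767  0.01   0.642]
 [-0.642 -0.001  0.767]
 [ 0.008 -1.     0.006]] [ 1.022  0.869 -0.467  2.302 -1.55   1.226 -0.025] 42.936593740705334 [1.8 1.4 7.8]
finger h [21.31579901 21.40250019 23.74144697] [-67.95516724 -11.0791777   -6.39623542]
115 [[482.19404568  53.17869629  64.34098743]
 [515.1473048   54.7896542   68.08393567]
 [542.27039502 109.93315782  68.29871456]]
```

View pics/w8.png

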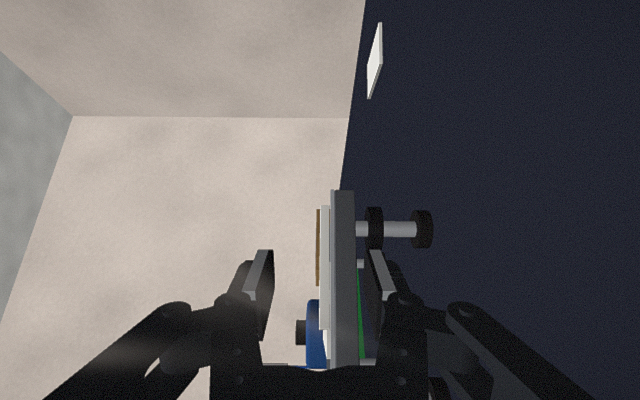

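The plate (columns 322–332) lies between the open fingers (265 and 375), with the stand's slab beyond at 330–357. The 7.8 N upward force is suspicious, so I'll let it settle and re-read.

>>> play_rows(plan=[{"jaw":0.5,"xyz":[0,0,0],"dr":[0,0,0]},{"jaw":0.5,"xyz":[0,0,0],"dr":[0,0,0]}])

```text
t: 16.05
ee_pos: [529.6, 89.0, 68.3]
orientation: [0.665, -0.664, 0.238, -0.245]
force: [1.9, 1.5, 8.2]
gripper_width: 42.4
```

```bash
python3 st.py; python3 -c "
from h import *
print(get_obs()['moment'])
p,d=read_camera('scene');np.savez('pics/s8.npz',p=p,d=d);cv2.imwrite('pics/s8.png',cv2.resize(p[80:300,160:440,::-1],None,fx=2.6,fy=2.6))"
```

```text
16.05 [529.6  89.   68.3] 
 [[ 0.767  0.01   0.642]
 [-0.642 -0.001  0.767]
 [ 0.008 -1.     0.005]] [ 1.021  0.868 -0.465  2.302 -1.55   1.227 -0.025] 42.43176664230402 [1.9 1.5 8.2]
[ 0.10587414 -0.03814876 -0.08477631]
```

View pics/s8.png

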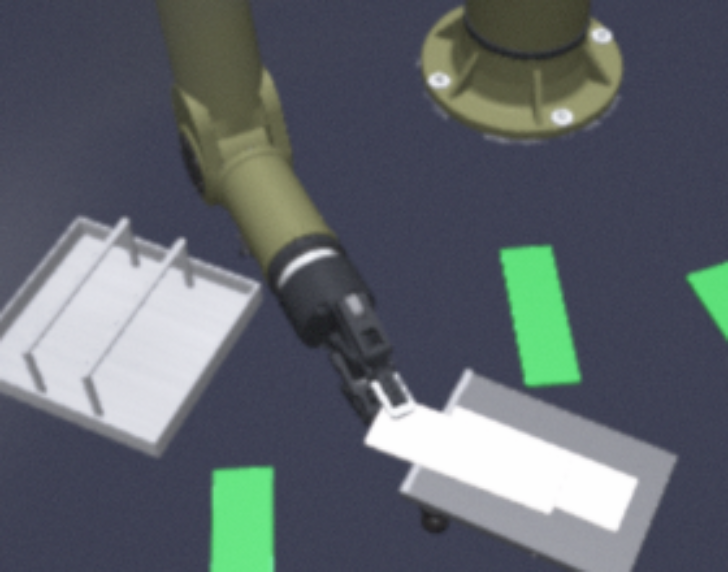

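Run:
```python
from h import *
c=get_calibration("wrist");p,d=read_camera("wrist");X=cloud("wrist",d,c)
t=get_obs()['ee_pos'];z=np.array([.643,.766,0]);lat=np.array([.766,-.643,0]);Y=X-t
m=(d>0)&(d<400)
a=Y@z
for lo in range(-150,20,15):
    k=m&(a>=lo)&(a<lo+15)&(np.abs(Y@lat)<60)
    if k.sum()>20: print(lo,k.sum(),"z",np.round(np.percentile(X[k][:,2],[0.5,3,97,99.5]),0),"lat",np.round(np.percentile((Y@lat)[k],[1,99]),0))
f=np.load('pics/s8.npz');X=cloud("scene",f['d']);a=(X-t)@z;l=(X-t)@lat
for lo in range(-300,0,25):
    k=(f['d']>0)&(a>=lo)&(a<lo+25)&(np.abs(l)<75)&(X[...,2]>10)&(X[...,2]<250)
    print(lo,k.sum(),"z",np.round(np.percentile(X[k][:,2],[1,50,99]),0),"lat",np.round(np.percentile(l[k],[1,99]),0))
```

```text
-105 10863 z [ -1.  -0. 127. 130.] lat [ 9. 38.]
-90 23408 z [ -1.  -1. 123. 127.] lat [-7. 59.]
-75 18719 z [ -1.  -0. 120. 123.] lat [-11.  59.]
-60 8299 z [ -1.  -0. 106. 115.] lat [-9. 59.]
-45 6218 z [ -1.  -0.  99. 103.] lat [-10.  59.]
-30 5471 z [ -0.  -0.  96. 102.] lat [-48.  59.]
-15 4012 z [-0. -0. 63. 90.] lat [-46.  59.]
0 3424 z [-0. -0. 62. 63.] lat [-36.  59.]
15 3221 z [-0. -0. 61. 62.] lat [-44.  58.]
-300 257 z [ 13.  96. 103.] lat [-30.  73.]
-275 315 z [ 12.  92. 104.] lat [-30.  66.]
-250 295 z [ 12.  95. 103.] lat [-29.  51.]
-225 294 z [ 11.  96. 106.] lat [-33.  73.]
-200 283 z [ 59.  94. 104.] lat [-34.  38.]
-175 284 z [ 65.  98. 106.] lat [-32.  38.]
-150 353 z [ 35.  87. 105.] lat [-33.  38.]
-125 183 z [ 11.  97. 135.] lat [-12.  20.]
-100 344 z [ 13.  94. 133.] lat [-12.  18.]
-75 264 z [ 19. 103. 124.] lat [-12.  16.]
-50 203 z [ 43.  94. 105.] lat [-74.  20.]
-25 507 z [ 56.  66. 103.] lat [-74.  30.]
```

The gripper's knuckles reach about ±66 mm from the centre when half open, so the lower knuckle rests on the bench. They draw in as the jaw closes, so I'll close further around the plate before gripping.

>>> play_rows(plan=[{"jaw":0.65,"xyz":[0,0,0],"dr":[0,0,0]},{"jaw":0.8,"xyz":[0,0,0],"dr":[0,0,0]},{"jaw":0.8,"xyz":[0,0,0],"dr":[0,0,0]},{"jaw":0.8,"xyz":[0,0,0],"dr":[0,0,0]}])

```text
t: 16.55
ee_pos: [529.2, 88.4, 65.1]
orientation: [-0.663, 0.666, -0.24, 0.244]
force: [0.0, -0.8, -0.4]
gripper_width: 16.9
```

```bash
python3 st.py
python3 - <<'E'
from h import *
c=get_calibration("wrist");p,d=read_camera("wrist");X=cloud("wrist",d,c)
t=get_obs()['ee_pos'];z=np.array([.643,.766,0]);lat=np.array([.766,-.643,0]);Y=X-t
a=Y@z
for lo in range(-120,5,15):
    k=(d>0)&(d<400)&(a>=lo)&(a<lo+15)&(np.abs(Y@lat)<30)&(X[...,2]>t[2]+3)
    if k.sum()>20: print(lo,k.sum(),"h",np.round(np.percentile(Y[k][:,2],[0.5,3,97,99.5]),1))
E
```

```text
16.55 [529.2  88.4  65.1] 
 [[ 0.766  0.004  0.643]
 [-0.643 -0.005  0.766]
 [ 0.006 -1.    -0.001]] [ 1.022  0.87  -0.465  2.302 -1.55   1.22  -0.024] 16.91176644564354 [ 0.  -0.8 -0.4]
-105 3713 h [ 3.3  4.7 58.7 60.4]
-90 6565 h [ 3.5  6.2 54.4 57.1]
-75 5366 h [ 9.9 11.8 45.1 47.8]
-60 1602 h [ 3.1  8.9 37.2 39.9]
-45 699 h [ 3.   8.7 21.9 22.4]
-30 549 h [ 3.   3.1 21.7 22.2]
-15 42 h [ 8.7  8.7 15.2 15.5]
```

Contact is gone. I'll back off about 8 mm (to keep the knuckles outside the rack's wall later), lift to z ≈ 66.5 and grip.

>>> play_rows(plan=[{"jaw":0.8,"xyz":[-0.5,-0.6,0.15],"dr":[0,0,0]},{"jaw":0.8,"xyz":[0,0,0],"dr":[0,0,0]},{"jaw":1,"xyz":[0,0,0],"dr":[0,0,0]},{"jaw":1,"xyz":[0,0,0],"dr":[0,0,0]},{"jaw":1,"xyz":[0,0,0],"dr":[0,0,0]},{"jaw":1,"xyz":[0,0,0],"dr":[0,0,0]}], force=40)

```text
t: 17.2
ee_pos: [524.3, 82.9, 66.9]
orientation: [-0.664, 0.665, -0.24, 0.244]
force: [-0.1, 1.1, -0.4]
gripper_width: 3.0
```

```bash
python3 st.py
```

```text
17.2 [524.3  82.9  66.9] 
 [[ 0.766  0.005  0.643]
 [-0.643 -0.004  0.766]
 [ 0.006 -1.    -0.   ]] [ 1.034  0.862 -0.456  2.305 -1.533  1.23  -0.033] 2.9634072467105605 [-0.1  1.1 -0.4]
```

>>> play_rows(plan=[{"jaw":1,"xyz":[0,0,0.3],"dr":[0,0,0]},{"jaw":1,"xyz":[0,0,0.7],"dr":[0,0,0]},{"jaw":1,"xyz":[0,0,1.5],"dr":[0,0,0]},{"jaw":1,"xyz":[0,0,2],"dr":[0,0,0]},{"jaw":1,"xyz":[0,0,2],"dr":[0,0,0]},{"jaw":1,"xyz":[0,0,1],"dr":[0,0,0]},{"jaw":1,"xyz":[0,0,0],"dr":[0,0,0]}])

```text
t: 17.9
ee_pos: [524.4, 82.7, 143.0]
orientation: [-0.663, 0.666, -0.239, 0.245]
force: [0.3, 0.3, -1.4]
gripper_width: 3.0
```

```bash
python3 st.py;python3 -c "
from h import *
p,d=read_camera('scene');np.savez('pics/s9.npz',p=p,d=d);cv2.imwrite('pics/s9.png',cv2.resize(p[80:300,160:440,::-1],None,fx=2.6,fy=2.6))
c=get_calibration('wrist');p,d=read_camera('wrist');np.savez('pics/w9.npz',p=p,d=d,**c)"
```

```text
17.9 [524.4  82.7 143. ] 
 [[ 0.766  0.007  0.643]
 [-0.643 -0.006  0.766]
 [ 0.009 -1.    -0.   ]] [ 1.149  0.663 -0.6    2.365 -1.541  1.214 -0.192] 3.0203432461946336 [ 0.3  0.3 -1.4]
```

View pics/s9.png

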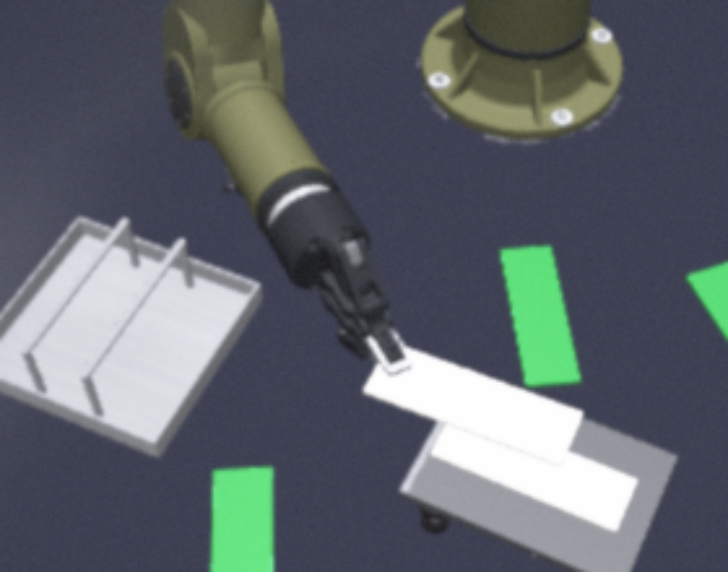

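The plate is held and lifted and the lower plate is still on the stand. I'll fit the held plate's plane and pose from the scene depth.

```bash
cat > pl.py <<'E'
from h import *
def plate(n,f,zr,box):
    X=cloud(n,f['d']);p=f['p']
    m=(f['d']>0)&(p.min(2)>200)&(X[...,2]>zr[0])&(X[...,2]<zr[1])&(X[...,0]>box[0])&(X[...,0]<box[1])&(X[...,1]>box[2])&(X[...,1]<box[3])
    k,l,s,_=cv2.connectedComponentsWithStats(m.astype(np.uint8));m=l==1+np.argmax(s[1:,4])
    P=X[m];k=np.linalg.lstsq(np.c_[P[:,:2]-P[:,:2].mean(0),np.ones(len(P))],P[:,2],rcond=None)[0]
    z=k[2];v,u=np.nonzero(m);r=ray(n,np.c_[u,v],z)
    print(n,m.sum(),"rect at depth",rect(P),"ray",rect(r),"slope x,y deg",np.round(np.degrees(k[:2]),2),"z",round(z,1))
if __name__=="__main__":
    f=dict(np.load('pics/s9.npz'));plate("scene",f,(105,190),(450,590,30,260))
    p,d=read_camera("top");plate("top",dict(p=p,d=d),(105,190),(450,590,30,260));print(get_obs()['ee_pos'])
E
python3 pl.py
```

```text
scene 1724 rect at depth (array([519.4, 128.3]), array([173. ,  54.2]), np.float32(89.5)) ray (array([520.9, 127. ]), array([176. ,  51.7]), np.float32(88.95)) slope x,y deg [-0.25 -0.94] z 143.2
top 1450 rect at depth (array([515.2, 125.5]), array([174.3,  55.9]), np.float32(88.7)) ray (array([515. , 125.3]), array([173.3,  53.7]), np.float32(89.53)) slope x,y deg [-1.04 -1.12] z 143.8
[524.31881272  82.62655158 141.48009313]
```

>>> play_rows(plan=[{"jaw":1,"xyz":[0,-0.8,1],"dr":[0,0,0]},{"jaw":1,"xyz":[-0.1,-2,0.8],"dr":[0,0,0]},{"jaw":1,"xyz":[-0.2,-3,0],"dr":[0,0,0]},{"jaw":1,"xyz":[-0.3,-3.5,0],"dr":[0,0,0]},{"jaw":1,"xyz":[-0.3,-3.5,0],"dr":[0,0,0]},{"jaw":1,"xyz":[-0.3,-3.5,0],"dr":[0,0,-0.3]},{"jaw":1,"xyz":[-0.3,-3.5,0],"dr":[0,0,-0.4]},{"jaw":1,"xyz":[-0.3,-3.5,0],"dr":[0,0,0]}])

```text
t: 18.85
ee_pos: [505.7, -151.2, 158.9]
orientation: [-0.662, 0.664, -0.244, 0.247]
force: [-0.1, -0.1, -1.2]
gripper_width: 3.2
```

>>> play_rows(plan=[{"jaw":1,"xyz":[-0.3,-3.5,0],"dr":[0,0,0]},{"jaw":1,"xyz":[-0.2,-3.5,0],"dr":[0,0,0]},{"jaw":1,"xyz":[-0.1,-2.5,0],"dr":[0,0,0]},{"jaw":1,"xyz":[-0.1,-1.6,0],"dr":[0,0,0]},{"jaw":1,"xyz":[0,-0.5,0],"dr":[0,0,0]},{"jaw":1,"xyz":[0,0,0],"dr":[0,0,0]},{"jaw":1,"xyz":[0,0,0],"dr":[0,0,0]}])

```text
t: 19.55
ee_pos: [499.3, -264.7, 159.6]
orientation: [-0.663, 0.663, -0.244, 0.247]
force: [-0.3, -0.8, 0.1]
gripper_width: 3.4
```

```bash
python3 st.py
python3 - <<'E'
from pl import *
for n in("scene","top"):
    p,d=read_camera(n);np.savez(f"pics/{n}10.npz",p=p,d=d);plate(n,dict(p=p,d=d),(125,200),(430,590,-340,-90))
    cv2.imwrite(f"pics/{n}10.png",p[...,::-1])
a=cv2.imread("pics/scene10.png")[100:280,100:320];b=cv2.imread("pics/top10.png")[110:290,340:560]
cv2.imwrite("pics/c10.png",cv2.resize(np.hstack([a,b]),None,fx=1.8,fy=1.8))
E
```

```text
19.55 [ 499.3 -264.7  159.6] 
 [[ 0.759  0.004  0.651]
 [-0.651 -0.002  0.759]
 [ 0.005 -1.     0.001]] [ 1.356  0.793 -0.328  1.79  -1.103  1.619 -0.619] 3.4458472825637076 [-0.3 -0.8  0.1]
scene 1342 rect at depth (array([ 495.2, -217.2]), array([171.3,  53.5]), np.float32(87.63)) ray (array([ 495.8, -219.6]), array([177.4,  52. ]), np.float32(88.01)) slope x,y deg [-0.53 -0.58] z 159.9
top 1585 rect at depth (array([ 491.7, -216.5]), array([163.2,  56.6]), np.float32(88.24)) ray (array([ 493.1, -217.8]), array([165.2,  54. ]), np.float32(87.54)) slope x,y deg [-0.77 -0.83] z 162.3
```

View pics/c10.png

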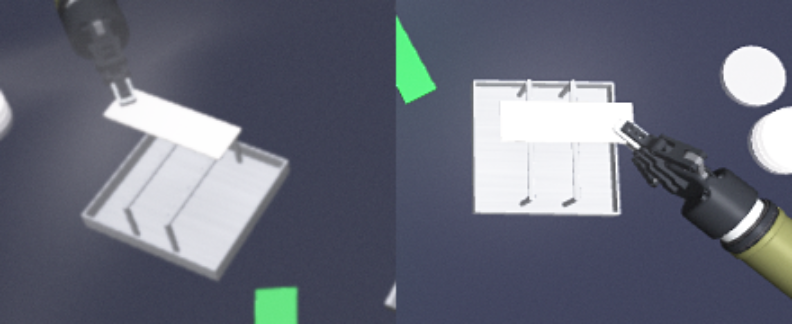

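Run:
```python
from h import *
c=get_calibration("top");
print(cv2.projectPoints(np.float64([[495,-219,70],[495,-212,160],[575,-219,70],[415,-219,70]]),c['rvec'],c['tvec'],c['mtx'],None)[0].reshape(-1,2))
# bar ends, from top0 depth z>60
f=np.load("pics/top0.npz");X=cloud("top",f['d'])
m=(np.abs(X[...,0]-495)<130)&(np.abs(X[...,1]+218)<60)&(X[...,2]>58)&(X[...,2]<85);P=X[m];print("bars x",np.percentile(P[:,0],[0,1,99,100]))
f=np.load("pics/scene0.npz");X=cloud("scene",f['d'])
m=(np.abs(X[...,0]-495)<130)&(np.abs(X[...,1]+218)<60)&(X[...,2]>58)&(X[...,2]<85);P=X[m];print("bars x",np.percentile(P[:,0],[0,1,99,100]))
# top10 plate corner extremes
p=np.load("pics/top10.npz")['p'];m=blob(p.min(2)>245,(425,178));v,u=np.nonzero(m);print(u.min(),u.max(),v.min(),v.max())
```

```text
[[425.71015386 186.30795674]
 [432.74272341 177.12761885]
 [423.87185519 154.64214305]
 [427.60869738 219.0115247 ]]
bars x [410.31202413 411.44816458 575.17588609 577.04652308]
bars x [412.84769003 415.67769252 578.86213317 580.21171341]
398 474 160 191
```

Run:
```python
from h import *
p=np.load("pics/top10.npz")['p'];g=p.min(2).astype(int)
print(g[170,392:406],g[182,392:406])
print("top +y end",np.round(ray("top",[[397.7,170],[397.7,182],[397.7,160.],[397.7,191.5]],161),1).tolist())
p=np.load("pics/scene10.npz")['p'];m=blob(p.min(2)>235,(195,170));v,u=np.nonzero(m);print(u.min(),u.max(),v.min(),v.max(),m.sum())
h=cv2.convexHull(np.c_[u,v].astype(np.int32));h=cv2.approxPolyDP(h,3,True).reshape(-1,2);print(h.tolist());print(np.round(ray("scene",h,161),1).tolist())
```

```text
[242 243 242 243 243 229 255 255 255 255 255 255 255 255] [241 241 241 242 241 241 253 255 255 255 255 255 255 255]
top +y end [[511.6, -135.5, 161.0], [484.3, -134.3, 161.0], [534.5, -136.5, 161.0], [462.9, -133.4, 161.0]]
159 232 151 187 1222
[[232, 172], [219, 187], [159, 162], [178, 151]]
[[476.9, -132.0, 161.0], [523.2, -137.3, 161.0], [514.1, -290.0, 161.0], [470.7, -269.8, 161.0]]
```

>>> play_rows(plan=[{"jaw":1,"xyz":[0,-0.3,-1],"dr":[0,0,0.3]},{"jaw":1,"xyz":[0,-0.2,-2],"dr":[0,0,0]},{"jaw":1,"xyz":[0,0,-2],"dr":[0,0,0]},{"jaw":1,"xyz":[0,0,-1.5],"dr":[0,0,0]},{"jaw":1,"xyz":[0,0,-1],"dr":[0,0,0]},{"jaw":1,"xyz":[0,0,-0.4],"dr":[0,0,0]},{"jaw":1,"xyz":[0,0,0],"dr":[0,0,0]},{"jaw":1,"xyz":[0,0,0],"dr":[0,0,0]}])

```text
t: 20.45
ee_pos: [499.6, -271.3, 81.7]
orientation: [-0.663, 0.664, -0.242, 0.247]
force: [-0.5, 1.7, -1.1]
gripper_width: 2.8
```

```bash
python3 st.py
python3 - <<'E'
from pl import *
for n in("scene","top"):
    p,d=read_camera(n);np.savez(f"pics/{n}11.npz",p=p,d=d)
    cv2.imwrite(f"pics/{n}11.png",p[...,::-1])
a=cv2.imread("pics/scene11.png")[110:260,120:290];b=cv2.imread("pics/top11.png")[120:270,360:530]
cv2.imwrite("pics/c11.png",cv2.resize(np.hstack([a,b]),None,fx=2.3,fy=2.3))
E
```

```text
20.45 [ 499.6 -271.3   81.7] 
 [[ 0.762  0.006  0.648]
 [-0.648 -0.005  0.762]
 [ 0.007 -1.     0.   ]] [ 1.337  0.944 -0.3    1.729 -1.062  1.587 -0.535] 2.7546575198512238 [-0.5  1.7 -1.1]
```

View pics/c11.png

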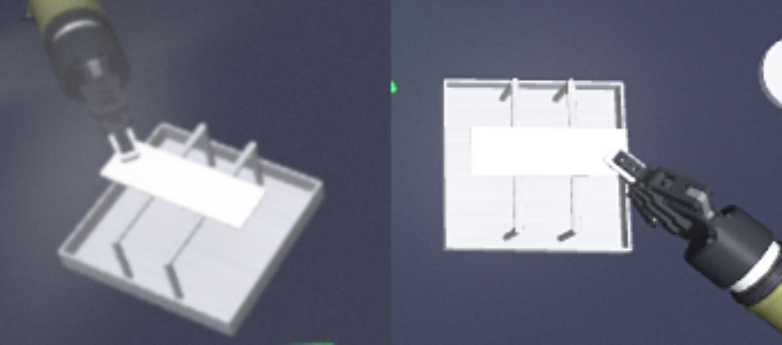

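The plate is just above the bars. In the top half it spans columns 470–627 with the bars at 515 and 572, so it may be a few mm too far toward −y. I'll measure.

Run:
```python
from h import *
p=np.load("pics/top11.npz")['p'];g=p.min(2).astype(int)
print(g[180,388:400],g[190,388:400]);print("col398:",g[170:202,410])
for r in(178,186,194):
    row=g[r,388:400];e=388+int(np.argmax(row>249));print(r,e,np.round(ray("top",[[e-.5,r]],82),1))
z0=np.load("pics/top0.npz")['p'].min(2).astype(int)
print("bars",z0[170,408:445]);
X=np.load("pics/top11.npz")['d'];C=cloud("top",X);print("plate z",np.round(np.median(C[180:192,400:412,2]),1),np.round(np.median(C[180:192,440:448,2]),1))
p=np.load("pics/scene11.npz")['p'];g=p.min(2).astype(int)
m=blob(p.min(2)>240,(195,190));v,u=np.nonzero(m);h=cv2.approxPolyDP(cv2.convexHull(np.c_[u,v].astype(np.int32)),2.5,True).reshape(-1,2);print(h.tolist(),np.round(ray("scene",h,82),1).tolist())
```

```text
[245 245 245 246 245 246 231 255 255 255 255 255] [243 242 243 242 242 242 241 253 255 255 255 255]
col398: [242 240 242 241 240 253 255 255 255 255 255 255 255 255 255 255 255 255
 255 255 255 255 255 255 255 255 244 240 242 241 242 243]
178 395 [[ 513.3 -142.2   82. ]]
186 395 [[ 493.5 -141.4   82. ]]
194 395 [[ 474.  -140.6   82. ]]
bars [241 241 242 243 198 239 240 239 241 241 241 241 241 240 240 241 240 241
 240 241 240 240 241 241 240 240 240 240 242 218 236 239 228 239 241 241
 241]
plate z 83.3 83.9
[[234, 193], [223, 208], [165, 184], [180, 172]] [[475.5, -139.5, 82.0], [521.9, -141.8, 82.0], [514.8, -297.2, 82.0], [470.6, -285.0, 82.0]]
```

>>> play_rows(plan=[{"jaw":1,"xyz":[0,0.15,-0.4],"dr":[0,0,0]},{"jaw":1,"xyz":[0,0,-0.3],"dr":[0,0,0]},{"jaw":1,"xyz":[0,0,0],"dr":[0,0,0]},{"jaw":1,"xyz":[0,0,0],"dr":[0,0,0]}])

```text
t: 20.95
ee_pos: [499.3, -269.7, 74.0]
orientation: [-0.663, 0.664, -0.242, 0.246]
force: [-1.3, -0.3, -0.9]
gripper_width: 3.4
```

>>> play_rows(plan=[{"jaw":1,"xyz":[0,0,-0.1],"dr":[0,0,0]},{"jaw":1,"xyz":[0,0,0],"dr":[0,0,0]}])

```text
t: 21.15
ee_pos: [499.3, -269.7, 73.0]
orientation: [-0.663, 0.664, -0.242, 0.246]
force: [0.4, 0.9, -1.0]
gripper_width: 3.1
```

>>> play_rows(plan=[{"jaw":1,"xyz":[0,0,-0.1],"dr":[0,0,0]},{"jaw":1,"xyz":[0,0,0],"dr":[0,0,0]}])

```text
t: 21.35
ee_pos: [499.4, -269.7, 72.3]
orientation: [-0.663, 0.664, -0.242, 0.246]
force: [0.8, -0.5, 0.4]
gripper_width: 3.3
```

Force is just turning positive as the plate touches the bars. One more half millimetre, then a slight opening.

>>> play_rows(plan=[{"jaw":1,"xyz":[0,0,-0.05],"dr":[0,0,0]},{"jaw":1,"xyz":[0,0,0],"dr":[0,0,0]}])

```text
t: 21.55
ee_pos: [499.4, -269.7, 72.1]
orientation: [-0.663, 0.664, -0.242, 0.246]
force: [-1.1, -0.0, 2.3]
gripper_width: 3.1
```

```bash
python3 st.py
python3 - <<'E'
from h import *
p,d=read_camera("scene");X=cloud("scene",d)
m=(p.min(2)>235)&(np.abs(X[...,0]-495)<22)&(X[...,1]<-142)&(X[...,1]>-255)&(X[...,2]>55)&(X[...,2]<95);P=X[m]
k=np.linalg.lstsq(np.c_[P[:,:2]-[495,-219],np.ones(len(P))],P[:,2],rcond=None)[0];print(m.sum(),np.degrees(k[:2]),k[2])
E
```

```text
21.55 [ 499.4 -269.7   72.1] 
 [[ 0.762  0.006  0.648]
 [-0.648 -0.004  0.762]
 [ 0.007 -1.     0.001]] [ 1.334  0.961 -0.297  1.726 -1.059  1.582 -0.523] 3.136149229926247 [-1.1 -0.   2.3]
752 [ 0.3242862  -0.10697605] 72.68841197586323
```

The plate is level and rests on the bars. Opening a little.

>>> play_rows(plan=[{"jaw":0.95,"xyz":[0,0,0],"dr":[0,0,0]},{"jaw":0.9,"xyz":[0,0,0],"dr":[0,0,0]},{"jaw":0.86,"xyz":[0,0,0],"dr":[0,0,0]},{"jaw":0.86,"xyz":[0,0,0],"dr":[0,0,0]},{"jaw":0.86,"xyz":[0,0,0],"dr":[0,0,0]}])

```text
t: 22.1
ee_pos: [499.4, -270.0, 71.5]
orientation: [-0.663, 0.665, -0.242, 0.246]
force: [-0.8, -1.5, 0.5]
gripper_width: 12.2
```

```bash
python3 st.py
```

```text
22.1 [ 499.4 -270.    71.5] 
 [[ 0.761  0.005  0.648]
 [-0.648 -0.005  0.761]
 [ 0.007 -1.    -0.   ]] [ 1.334  0.961 -0.297  1.726 -1.059  1.581 -0.523] 12.214481648501593 [-0.8 -1.5  0.5]
```

>>> play_rows(plan=[{"jaw":0.86,"xyz":[-0.3,-0.35,0],"dr":[0,0,0]},{"jaw":0.86,"xyz":[-0.6,-0.7,0],"dr":[0,0,0]},{"jaw":0.86,"xyz":[-0.9,-1.1,0],"dr":[0,0,0]},{"jaw":0.86,"xyz":[-1.2,-1.4,0],"dr":[0,0,0]},{"jaw":0.86,"xyz":[-1.2,-1.4,0.3],"dr":[0,0,0]},{"jaw":0.86,"xyz":[-1.2,-1.4,1],"dr":[0,0,0]},{"jaw":0.86,"xyz":[0,0,2],"dr":[0,0,0]},{"jaw":0.86,"xyz":[0,0,0],"dr":[0,0,0]}])

```text
t: 22.9
ee_pos: [444.5, -336.1, 106.4]
orientation: [-0.661, 0.665, -0.242, 0.248]
force: [0.8, -0.6, 0.8]
gripper_width: 11.5
```

```bash
python3 st.py
python3 - <<'E'
from pl import *
for n in("scene","top"):
    p,d=read_camera(n);np.savez(f"pics/{n}12.npz",p=p,d=d);cv2.imwrite(f"pics/{n}12.png",p[...,::-1])
    plate(n,dict(p=p,d=d),(60,95),(460,540,-320,-120))
g=np.load("pics/top12.npz")['p'].min(2)
m=blob(g>249,(425,186));v,u=np.nonzero(m);print("top rect",rect(ray("top",np.c_[u,v],74)),m.sum())
p=np.load("pics/scene12.npz")['p'];m=blob(p.min(2)>240,(195,193));v,u=np.nonzero(m);print("scene rect",rect(ray("scene",np.c_[u,v],74)),m.sum())
a=cv2.imread("pics/scene12.png")[110:310,130:430];b=cv2.imread("pics/top12.png")[100:300,200:500]
cv2.imwrite("pics/c12.png",cv2.resize(np.vstack([a,b]),None,fx=1.5,fy=1.5))
E
```

```text
22.9 [ 444.5 -336.1  106.4] 
 [[ 0.76   0.007  0.65 ]
 [-0.65  -0.008  0.76 ]
 [ 0.01  -1.    -0.002]] [ 1.409  0.93  -0.252  1.644 -1.005  1.715 -0.587] 11.539820643692538 [ 0.8 -0.6  0.8]
scene 1314 rect at depth (array([ 499.2, -217.3]), array([161.9,  78.9]), np.float32(89.53)) ray (array([ 501.2, -216.8]), array([ 78.8, 162.1]), np.float32(90.3)) slope x,y deg [-0.33  0.1 ] z 72.4
top 1427 rect at depth (array([ 500.1, -219.9]), array([159.6,  78.1]), np.float32(89.93)) ray (array([ 498.8, -219.8]), array([160.3,  76.9]), np.float32(89.61)) slope x,y deg [-0.86 -0.1 ] z 74.4
top rect (array([ 494.2, -220.5]), array([158.6,  50.7]), np.float32(88.67)) 1355
scene rect (array([ 496.2, -216.3]), array([158.4,  51.2]), np.float32(88.84)) 1210
```

View pics/c12.png

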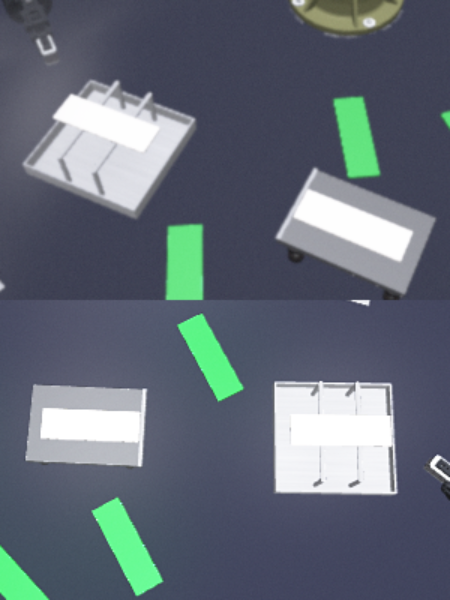

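The last view shows the plate lying across both bars, centred, with the gripper clear and the lower plate alone on the stand. Measured centre is about (495, −218), yaw 88.75°, against the rack's (495, −219), 88.6°.

```bash
python3 -c "
from cell import *
print(sign_off())"
```

```text
the job is handed in; nothing more can be done
None
```

The job is done and handed in at about 23 s of the 48 s allowed. The top plate now lies flat across the two rack bars, and the lower plate is still on the stand.

- **Slide:** I dragged the top plate with one closed fingertip pressing at about 8 N. The overhang past the lip measured 44.5–46 mm, and the lower plate stayed put by eye in the pictures.
- **Pick and lay:** I gripped the overhanging end with the tool horizontal, carried the plate to the rack, lowered it until the bars pushed back with about 2 N, released it and backed off.
- **Last checks:** The plate's centre measured (494.2, −220.5) from the top camera and (496.2, −216.3) from the scene camera, against a rack centre of about (495, −219). Its yaw is 88.7–88.8° against the rack's 88.6°. Its upper face is at 72.4–74.4 mm; the task's figures give 74. It is level to about 0.1° along its length. The gripper is clear, and the force readings are at noise level.

**What disagreed:**
- The real fingertips were 11–14 mm behind the reported TCP, not 22 mm ahead of it as the text says. I went by the cameras and by contact instead.
- The half-open gripper's lower knuckle rested on the bench at about 8 N before the grasp; closing the jaws further cleared it.
- The gripper showed 3 mm with the 4 mm plate held.
- The two cameras differ by up to about 4 mm along y.
- I viewed about 17 pictures, well over the budget of 10.

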